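# Nest the drip trays on the hook

### The arm

A 6-joint arm with a two-finger parallel gripper is mounted at the origin on a cart in front of the work surface, level with it; the furniture and walls round the work are solid. World frame = base frame: x ahead of the robot, y to its left, z up, the work surface at z = 0. Lengths are in m, angles in degrees, forces in N, time in s.
With the tool pointing down it reaches from about 0.4 to 0.825 m from the base axis. Payload 7 kg.
Tool frame: the origin (TCP) lies midway between the tips of the shut fingers; the grasp point (between the pads) lies 19 mm behind it; z points along the fingers, y is the line along which they close (so a half turn about z gives the same grasp; the last joint's range is limited). The gripper opens to 88 mm and grips with 3 to 60 N. Pads are 19 mm wide; open, the fingers measure 130 mm over their backs; the gripper's body (78 mm by 193 mm) begins 47 mm behind the grasp point.
Start: joints at [79.819, 20.546, 0.682, 0, -70.136, -16.507], TCP at [0.303, 0.603, 0.227] pointing down, gripper open.
Joint ranges: [-176.03, 176.03], [-82.01, 121.73], [-58.28, 71.71], [-173.87, 95.51], [-174.79, -0.11], [-173.66, 173.66]. Speed limits (degrees/s): [136.94, 136.94, 172.46, 180, 180, 180].

### API

Orientations are given as [roll, pitch, yaw] about the fixed x, y, z axes, in that order (R = Rz(yaw) Ry(pitch) Rx(roll)).
In Python, from plant import r gives the robot as it stands. The module is installed in compiled form; this text tells all that it offers.
- The arm moves only by the tool play_rows, never from a script. Its argument "rows" is a list of rows, each an object with "slide": the shift along the tool's x, y, z as a fraction of full scale, a list of three; "delta_rot": the turn, a rotation vector about the tool's x, y, z as a fraction of full scale, a list of three; "fingers": the opening, from -1 (shut) to 1 (fully open). In form: [{"slide": [x, y, z], "delta_rot": [rx, ry, rz], "fingers": fingers}, ...]. A call has 1 to 8 rows; each row shifts and turns the commanded pose from where the row before left it, along the tool's axes as they then stand; what a row does not reach is not made up. Full scale, the value 1, is 0.15 m for a shift and 0.08 rad for a turn. A row lasts 1/8 s, in which the tool goes at most 62.5 mm and 10.7 degrees, less where a joint would pass 70% of its speed; a pose out of reach is approached as far as the arm can. A call with a number of a shift or a turn outside -1 to 1 is refused whole. A call with a gripper value outside its range is refused whole. The fingers move at their own pace and stop on an object; "squeeze" is the grip in N (left out, the last holds). Time passes only in rows, so rows that do not move let the fingers close. It gives the time, the measured TCP pose, the force, the opening and the grip force at its end, in the units of the state.
- r.get_state(): the state, without advancing time (a new reading comes with each control period).
- r.capture(name): name is "scene" or "top"; returns a dict with "image" (420x560x3 uint8, blue, green, red), "fx", "fy", "cx", "cy" (pixels), "R" (3x3) and "t" (3): a world point X has camera coordinates R X + t. Camera axes: x right, y down, z forward; pixel columns grow to the right and rows downward; lengths in m; the calibration is good to about 2 mm. A picture is of the moment at which its call begins. There is no depth.
- r.close_job(): hands the job in; it is judged then, once.
The state is a dict: "time_s": time; "joints": joint angles; "qd": joint speeds; "joint_torque": joint torques, N m; "tcp_pos": TCP position; "eef_rot": TCP orientation; "contact_force": force on the tool from outside, world axes, zero at the start; "moment": the same for the moment, N m; "gripper_width": finger opening in m; "gripper_force": force on a finger pad.
Only numpy, scipy, OpenCV 4.12 (cv2) and the standard library are available. Lean on these libraries where they do the work, as an engineer would, in place of code of your own. Each camera call takes 0.05 s, during which the arm holds its last target. There are 200 camera calls.

### The job

Put the three washed drip trays from the draining rack away, nested on the one hook, largest first, with their open mouths towards the hook's tip. Hang each tray by its eye on the outer half of the bar and let go of it, then push it along the bar until it is fully home (the large one against the stop, each next one against the tray before it) before you hang the next. Do not disturb the bottles, tools and parts standing about.

Things in the scene. Friction and masses are not known exactly. Their poses are not given: they have to be found in the camera images.
- tray_large: large drip tray, sheet steel, 120 mm wide x 120 high x 24 deep, walls 2.5, 0.35 kg +-30%, standing on edge in the rack. Origin: centre of its underside; x from the open mouth (-12 mm) to the closed back (+12), y along its width, z up. From the mouth's upper edge a strap 24 wide rises, cranks 13 mm back and ends in an eye with a grip block on top. It hangs upright from the eye
- tray_large_eye (a point): apex of the large tray's eye, 175 mm above its underside, 3 mm behind its origin; axes as the tray's. Eye: closed window 28 mm wide, 40 high below the apex, in a frame 38 wide, 4 thick, its roof a flat inverted V, 10 long in x. Black grip block: 22 mm (y, pinch here) x 10 (x), 4 to 40 above the apex, centred on it; push low on its front; the eye slides easily. Hung, the apex lies on the bar's upper edge
- tray_large_front (a point): centre of the open mouth of the large tray; axes as the tray's (mm)
- tray_medium: medium drip tray, sheet steel, 86 mm wide x 84 high x 24 deep, walls 2.5, 0.22 kg +-30%, standing on edge in the rack. Origin: centre of its underside; x from the open mouth (-12 mm) to the closed back (+12), y along its width, z up. From the mouth's upper edge a strap 24 wide rises, cranks 13 mm back and ends in an eye with a grip block on top. It hangs upright from the eye
- tray_medium_eye (a point): apex of the medium tray's eye, 155 mm above its underside, 3 mm behind its origin; axes as the tray's. Eye: closed window 28 mm wide, 40 high below the apex, in a frame 38 wide, 4 thick, its roof a flat inverted V, 10 long in x. Black grip block: 22 mm (y, pinch here) x 10 (x), 4 to 40 above the apex, centred on it; push low on its front; the eye slides easily. Hung, the apex lies on the bar's upper edge
- tray_medium_front (a point): centre of the open mouth of the medium tray; axes as the tray's (mm)
- tray_small: small drip tray, sheet steel, 54 mm wide x 50 high x 24 deep, walls 2.5, 0.12 kg +-30%, standing on edge in the rack. Origin: centre of its underside; x from the open mouth (-12 mm) to the closed back (+12), y along its width, z up. From the mouth's upper edge a strap 24 wide rises, cranks 13 mm back and ends in an eye with a grip block on top. It hangs upright from the eye
- tray_small_eye (a point): apex of the small tray's eye, 135 mm above its underside, 3 mm behind its origin; axes as the tray's. Eye: closed window 28 mm wide, 40 high below the apex, in a frame 38 wide, 4 thick, its roof a flat inverted V, 10 long in x. Black grip block: 22 mm (y, pinch here) x 10 (x), 4 to 40 above the apex, centred on it; push low on its front; the eye slides easily. Hung, the apex lies on the bar's upper edge
- tray_small_front (a point): centre of the open mouth of the small tray; axes as the tray's (mm)
- rack: fixed draining rack: aluminium plate 235 (x) x 150 (y) x 8 mm with three slots across it, 80 mm apart along x, each 29 mm clear between two wire hoops 96 wide and 61 high; origin: centre of its underside. The trays stand on the plate, axes parallel to the rack's, in any order; raise them over 55 mm to clear the hoops
- hook_root (a point): point where the bar's upper edge meets the stop block's face, 235 mm above the bench; x along the bar from tip to stop, y across, z up. The hook: fixed level round bar, 10 mm thick, straight to x = -115. Stop block 30 wide, to 35 mm above the bar's edge; post 30 square, 278 high, from x = 20. All home, the grip blocks lie one on another from the stop: eyes at x = -5, -15, -25 mm
- hook_stand: the hook's fixed stand: base plate 130 mm wide (y), 10 thick, from x = -50 to +70 mm; origin on the bench straight below hook_root, same axes
- hook_tip (a point): centre of the round end of the hook's upturned tip, 127 mm out from the stop face; the steel ends 132 mm out and 12 mm above the bar's upper edge, so an eye passes over it with its apex 14 to 28 mm above that edge; axes as hook_root's
- bench_vice: green bench vice bolted to the bench, 168 mm high and 175 wide (y); it reaches 120 mm beyond its origin (on the bench) in +x, away from the robot; axes as the world's. An obstacle
- oil_bottle: bystander, not to be disturbed: tall round orange bottle, 54 mm across, 134 high, standing alone behind the vice, in mm; origin: centre of its underside
- glue_bottle: bystander, not to be disturbed: white round bottle, 46 mm across, 109 high, standing alone left of the vice, in mm; origin: centre of its underside
- tape_measure: bystander, not to be disturbed: yellow tape measure, 35x75x67 high, in mm; origin: centre of its underside
- bearing: bystander, not to be disturbed: ball bearing lying flat, 52 across, 15 high, in mm; origin: centre of its underside
- pulley: bystander, not to be disturbed: grey pulley lying flat, 79 across, 32 high, in mm; origin: centre of its underside
- big_bolt: bystander, not to be disturbed: hexagon bolt lying, 31x112x27 high, in mm; origin: centre of its underside
Things that resemble listed ones, but are neither listed nor needed, are in the scene too. Leave any pink or red look-alike of the tray_small alone.

How it is judged:
By the outcome, as a careful person would: the job done as asked, in the order asked, and still so for the second after the job is handed in, with the robot touching nothing.
It also fails if it takes over 72 s, if anything falls off the work surface, if the arm or the gripper's body presses on something with over 40 N, if the wrist force passes 120 N, or if a joint passes its speed limit or range.

## Working session

There is one attempt and no reset: what is moved stays moved. The work goes in short steps, Python scripts to look and compute and a tool call to move; the robot and the scene stay as the last step left them, time stands still between calls to the robot, and variables do not carry over. Pictures are saved under pics/ and viewed, at most 10 in all, crops included, and the job is handed in when it is done.

Besides the shell and the picture viewer there is one more tool, called after ">>>" as name(argument=value, ...), one argument or row to a line, values as JSON. play_rows: Moves the arm, as the interface text tells. Shift numbers are shares of 0.15 m and turn numbers shares of 0.08 rad, none past 1 either way. Its arguments: {"type":"object","properties":{"rows":{"type":"array"},"squeeze":{"type":"number"}},"required":["rows"]}

```bash
mkdir -p pics; python3 - <<'E'
from plant import r
import cv2,json,numpy as np
for n in("scene","top"):
    c=r.capture(n); cv2.imwrite(f"pics/{n}0.png",cv2.resize(c["image"],None,fx=1.42,fy=1.42)); 
    cv2.imwrite(f"raw_{n}.png",c["image"])
    print(n,c["fx"],c["fy"],c["cx"],c["cy"],np.round(c["R"],4).tolist(),np.round(c["t"],4).tolist(), "cam",-np.array(c["R"]).T@np.array(c["t"]))
s=r.get_state(); print(s)
E
```

```text
scene 497.69741234796356 497.69741234796356 277.83784790753947 206.9595044978327 [[0.5014, -0.8652, 0.0101], [-0.5848, -0.3475, -0.7329], [0.6376, 0.3616, -0.6802]] [-0.2254, 0.4329, 1.235] cam [-0.42128246 -0.49112718  1.15964867]
top 436.29244602681024 436.29244602681024 274.34275802364493 214.40063744623333 [[0.0179, -0.9995, 0.025], [-0.9861, -0.0217, -0.1645], [0.165, -0.0217, -0.9861]] [0.0161, 0.5527, 1.1475] cam [0.35547356 0.05306294 1.22203265]
{'time_s': 0.1, 'joints': array([ 7.98185524e+01,  2.05873870e+01,  6.38416670e-01, -1.78121017e-02,
       -7.01346394e+01, -1.65068277e+01]), 'qd': array([ 0.01764995, -0.06855941,  0.206091  ,  0.07036587, -0.07408958,
        0.04229704]), 'joint_torque': array([-1.24008424e-03, -5.84164596e+01,  2.93750918e+01,  7.01545671e+00,
        1.02001536e-02, -3.89259458e-05]), 'tcp_pos': array([0.30299514, 0.60268581, 0.22571089]), 'eef_rot': array([ 1.79915078e+02, -7.70299404e-03, -2.66943346e+01]), 'contact_force': array([ 0.1248792 ,  0.1943645 , -0.26088015]), 'moment': array([ 0.03203578, -0.00613522,  0.00899342]), 'gripper_force': 0.0, 'gripper_width': 0.08765677777881703}
```

View pics/scene0.png

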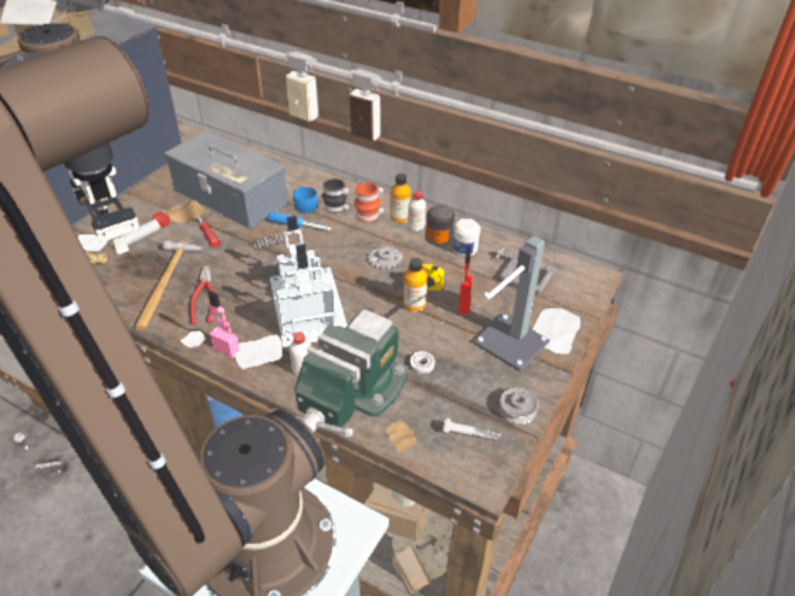

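View pics/top0.png

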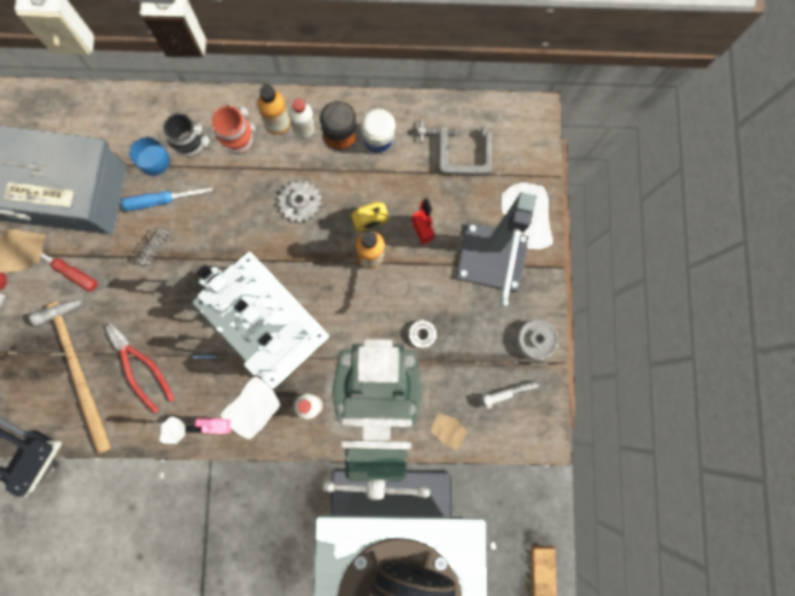

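```bash
python3 - <<'E'
import cv2,numpy as np
a=cv2.imread("raw_scene.png");b=cv2.imread("raw_top.png")
def cr(im,x0,y0,w,h,s):return cv2.resize(im[y0:y0+h,x0:x0+w],None,fx=s,fy=s,interpolation=cv2.INTER_CUBIC)
A=cr(a,180,150,72,100,6);B=cr(b,130,170,60,100,6)
cv2.imwrite("pics/rack_c.png",np.hstack([cr(a,180,150,66,100,6),cr(b,130,172,66,100,6)]))
cv2.imwrite("pics/hook_c.png",np.hstack([cr(a,325,160,66,100,6),cr(b,318,130,66,100,6)]))
E
```

```text
(no output)
```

View pics/rack_c.png

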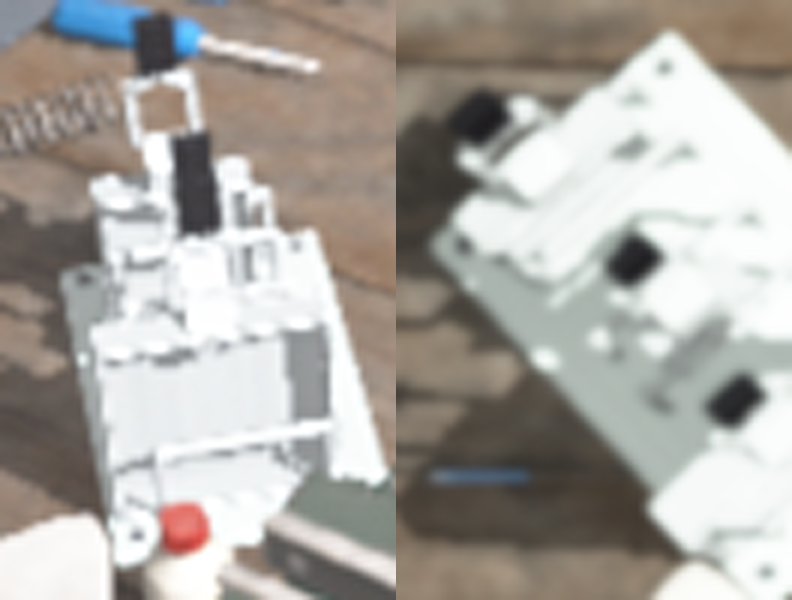

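View pics/hook_c.png

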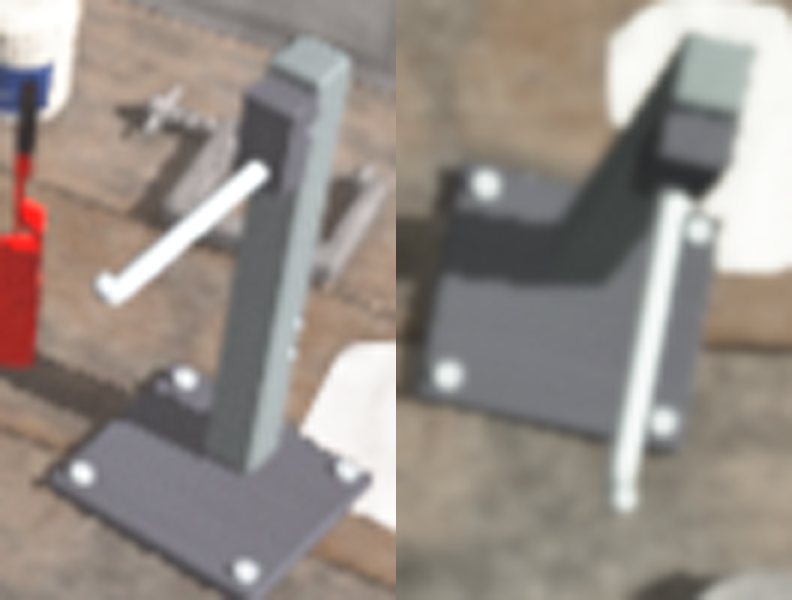

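```bash
cat > h.py <<'E'
import cv2,numpy as np,json
from plant import r
CAM={"scene":None,"top":None}
def cap(n):
    c=r.capture(n); c["R"]=np.array(c["R"]);c["t"]=np.array(c["t"]); return c
def ray(c,p,z):
    d=c["R"].T@np.array([(p[0]-c["cx"])/c["fx"],(p[1]-c["cy"])/c["fy"],1]); o=-c["R"].T@c["t"]
    return o+d*(z-o[2])/d[2]
def proj(c,X):
    v=c["R"]@np.array(X)+c["t"]; return np.array([c["fx"]*v[0]/v[2]+c["cx"],c["fy"]*v[1]/v[2]+c["cy"]])
def blobs(im,lo,hi,box,amin=8):
    x,y,w,h=box; m=cv2.inRange(im[y:y+h,x:x+w],lo,hi)
    n,_,s,c=cv2.connectedComponentsWithStats(m)
    return [(np.round(c[i]+[x,y],1),s[i].tolist()) for i in range(1,n) if s[i,4]>=amin]
E
python3 - <<'E'
from h import *
S=cap("scene");T=cap("top")
np.set_printoptions(precision=3,suppress=True)
bt=blobs(T["image"],(0,0,0),(75,75,75),(135,180,60,65)); print("T",bt)
print("S",blobs(S["image"],(0,0,0),(75,75,75),(195,148,25,45)))
for p,_ in bt:
    for H in(175,155,135):
        X=ray(T,p,.008+H/1e3+.022); print(p,H,X,proj(S,X))
# plate
im=T["image"]
for p in [(247,253),(328,336),(273,387),(195,303)]: print("plate",ray(T,np.array(p)/1.42,.008))
# hook tops: full-px from crop
f=lambda x,y:(318+(x-396)/6,130+y/6); g=lambda x,y:(325+x/6,160+y/6)
def tri(a,b):
    A=[]
    for c,p in((T,a),(S,b)):
        P=np.diag([c["fx"],c["fy"],1])@np.c_[c["R"],c["t"]]; P[0]+=c["cx"]*P[2]-0; P[1]+=c["cy"]*P[2]
        A+= [p[0]*P[2]-P[0],p[1]*P[2]-P[1]]
    v=np.linalg.svd(A)[2][3]; return v[:3]/v[3]
print("tip",tri(f(625,497),g(107,288)),"root",tri(f(677,200),g(260,172)))
print("bar z .23 tip/root",ray(T,f(628,470),.235),ray(T,f(676,205),.235))
print("base",[ray(T,f(*p),.01) for p in((455,170),(425,400),(678,450),(718,215))])
print("post top",[ray(T,f(*p),.278) for p in((690,35),(752,48),(740,115),(675,100))])
for n,p in dict(oil=(370,240),red=(426,205),bearing=(423,333),vice=(378,360),tape=(370,215),pulley=(538,340),glue=(308,400)).items(): print(n,ray(T,np.array(p)/1.42,.1))
E
```

```text
T [(array([139.6, 196.8]), [0, 7, 13, 24, 141]), (array([168.8, 215.1]), [31, 32, 7, 7, 34]), (array([141.2, 223.5]), [4, 42, 5, 4, 12]), (array([186.2, 238.2]), [48, 55, 7, 7, 31])]
S [(array([205.3, 157.1]), [8, 5, 6, 9, 44]), (array([212.3, 180.3]), [14, 25, 7, 15, 79])]
[139.6 196.8] 175 [0.561 0.35  0.205] [200.747 154.393]
[139.6 196.8] 155 [0.565 0.355 0.185] [200.625 158.194]
[139.6 196.8] 135 [0.569 0.361 0.165] [200.506 161.909]
[168.8 215.1] 175 [0.518 0.279 0.205] [211.223 168.684]
[168.8 215.1] 155 [0.522 0.283 0.185] [211.183 172.735]
[168.8 215.1] 135 [0.525 0.287 0.165] [211.144 176.697]
[141.2 223.5] 175 [0.497 0.342 0.205] [190.505 165.855]
[141.2 223.5] 155 [0.5   0.347 0.185] [190.295 169.859]
[141.2 223.5] 135 [0.503 0.353 0.165] [190.09  173.773]
[186.2 238.2] 175 [0.465 0.235 0.205] [212.577 183.048]
[186.2 238.2] 155 [0.467 0.239 0.185] [212.547 187.36 ]
[186.2 238.2] 135 [0.469 0.242 0.165] [212.519 191.579]
plate [0.657 0.314 0.008]
plate [0.493 0.146 0.008]
plate [0.392 0.249 0.008]
plate [0.553 0.41  0.008]
tip [ 0.527 -0.156  0.24 ] root [ 0.649 -0.181  0.23 ]
bar z .23 tip/root [ 0.539 -0.159  0.235] [ 0.645 -0.179  0.235]
base [array([ 0.726, -0.125,  0.01 ]), array([ 0.612, -0.111,  0.01 ]), array([ 0.591, -0.231,  0.01 ]), array([ 0.707, -0.252,  0.01 ])]
post top [array([ 0.699, -0.175,  0.278]), array([ 0.695, -0.199,  0.278]), array([ 0.668, -0.194,  0.278]), array([ 0.673, -0.169,  0.278])]
oil [0.664 0.067 0.1  ]
red [ 0.735 -0.037  0.1  ]
bearing [ 0.492 -0.034  0.1  ]
vice [0.441 0.047 0.1  ]
tape [0.713 0.068 0.1  ]
pulley [ 0.483 -0.245  0.1  ]
glue [0.367 0.171 0.1  ]
```

```bash
python3 - <<'E'
from h import *
S=cap("scene");T=cap("top")
np.set_printoptions(precision=3,suppress=True)
u=np.array([.707,.707,0]);v=np.array([-.707,.707,0])
for nm,p,H,h,w in(("C large",(186.2,238.2),175,120,120),("A med",(144,191.2),155,84,86),("B small",(168.8,215.1),135,50,54)):
    E=ray(T,p,.008+H/1e3+.022); print(nm,E,proj(S,E))
    for s in(1,-1):
        q=lambda dx,y,z:E+u*s*dx/1e3+v*y/1e3+[0,0,.008+z/1e3-E[2]]
        for lab,a in(("strapbase",(-15,0,h)),("strapmid",(-15,0,h+8)),("rimL mouth",(-15,w/2,h)),("rimR mouth",(-15,-w/2,h)),("botR mouth",(-15,-w/2,0)),("rimR back",(9,-w/2,h))):
            X=q(*a); t=proj(T,X);sc=proj(S,X)
            print(s,lab,"topcrop",396+(t[0]-130)*6,(t[1]-172)*6,"scenecrop",(sc[0]-180)*6,(sc[1]-150)*6)
im=T["image"]
for nm,(x,y) in dict(A=(137,184),B=(162,208),C=(179,231)).items():
    g=255-cv2.cvtColor(im[y:y+15,x:x+15],cv2.COLOR_BGR2GRAY).astype(float); w=np.clip(g-130,0,None)
    Y,X=np.mgrid[:15,:15]; print(nm,x+(X*w).sum()/w.sum(),y+(Y*w).sum()/w.sum())
c=lambda a,x,y,w,h:cv2.resize(a["image"][y:y+h,x:x+w],None,fx=10,fy=10,interpolation=cv2.INTER_CUBIC)
cv2.imwrite("pics/large.png",np.hstack([c(S,192,172,40,60),c(T,165,220,40,60)]))
E
```

```text
C large [0.465 0.235 0.205] [212.577 183.048]
1 strapbase topcrop 789.6069645155001 443.4826952867502 scenecrop 212.28235467665587 332.6381916848829
1 strapmid topcrop 786.6507945537177 441.67994959503466 scenecrop 211.0948607151219 321.03535633416027
1 rimL mouth topcrop 681.8771870087006 543.7099609526146 scenecrop 94.50512975291258 352.513556122884
1 rimR mouth topcrop 895.7844924179999 344.6995775349575 scenecrop 328.25726186692225 313.06697536897514
1 botR mouth topcrop 924.9236389753978 378.36164669849086 scenecrop 339.10582786557495 477.4360971435729
1 rimR back topcrop 857.0138465776515 303.86495393357797 scenecrop 319.1816983903553 282.8508246667522
-1 strapbase topcrop 741.1145706105082 391.82418672591683 scenecrop 202.4788823845675 294.4154104585546
-1 strapmid topcrop 737.8145881108438 389.65141624251925 scenecrop 201.2730218900308 282.83726597220834
-1 rimL mouth topcrop 633.3325225977964 491.3946740172423 scenecrop 86.2597850951276 313.7222745399943
-1 rimR mouth topcrop 847.347895532581 293.6844303926454 scenecrop 316.94379591592167 275.39995964895354
-1 botR mouth top
[... 2203 characters left out ...]
.65267462460884 scenecrop 198.17817989374618 293.81666279956033
-1 strapmid topcrop 653.7450969931651 270.8244208139967 scenecrop 197.03514268773984 282.9768104110557
-1 rimL mouth topcrop 612.0440087618293 314.949366700534 scenecrop 149.41471266074223 301.9132589273994
-1 rimR mouth topcrop 702.464775413211 232.6063313532798 scenecrop 246.63018274653336 285.77178164274176
-1 botR mouth topcrop 722.312591201201 251.05820605613695 scenecrop 252.6058790308685 351.8841182183823
-1 rimR back topcrop 738.4686678499203 270.7164614315653 scenecrop 254.3822941418524 314.1196656832915
A 142.15563198624247 191.67655488678705
B 168.99625935162095 215.0470698254364
C 185.98137443802185 238.4184328837508
```

View pics/large.png

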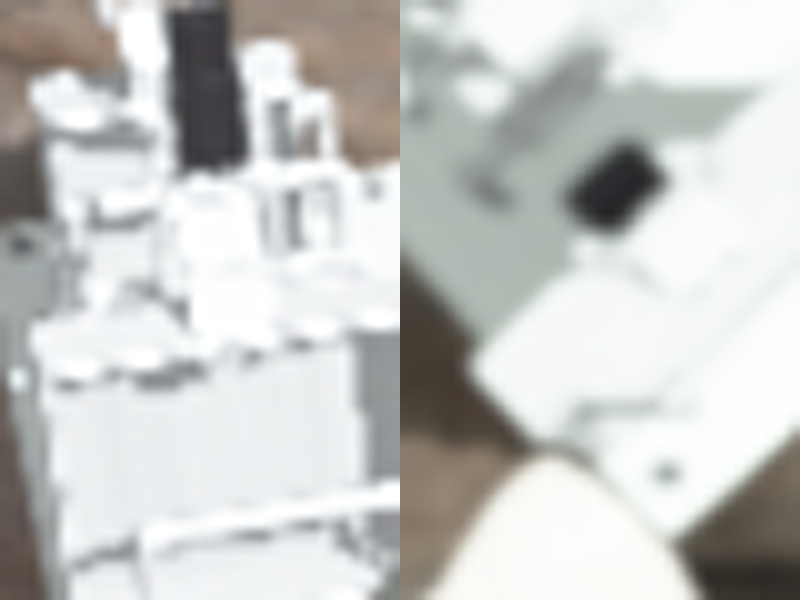

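The crops show the large tray in the slot nearest the robot. Its block is at top px (186,238), and its open mouth faces the robot, with the strap rising from the near rim and the right wall's shadow visible inside. The medium tray's block is at (143,191) and the small one's at (169,215), in the middle slot. The things that could be mistaken for the small tray are the pink one at top px (149,300) and the red one at (299,155). I leave both alone. The hook tip is at about (0.525,-0.156) and its root at (0.650,-0.179).

```bash
cat > plan.py <<'E'
from h import r
import numpy as np, json
def plan(wps,start=None):
    """wps: (x,y,z,yaw,fingers,n) -> rows, with rounding carried along"""
    s=r.get_state(); p=np.array(s["tcp_pos"]); y=s["eef_rot"][2]
    if start is not None: p=np.array(start[:3],float); y=start[3]
    rows=[]
    for x,yy,z,yaw,f,n in wps:
        p0,y0=p.copy(),y
        for i in range(1,n+1):
            tp=p0+(np.array([x,yy,z])-p0)*i/n; ty=y0+(yaw-y0)*i/n
            a=np.radians(y); R=np.array([[np.cos(a),np.sin(a),0],[np.sin(a),-np.cos(a),0],[0,0,-1]])
            sl=np.round(R.T@(tp-p)/.15,3); tz=round(-np.radians(ty-y)/.08,3)
            assert np.linalg.norm(sl)<=.417 and abs(tz)<=1,(sl,tz)
            p=p+R@sl*.15; y=y-np.degrees(tz*.08)
            rows.append({"slide":sl.tolist(),"delta_rot":[0,0,tz],"fingers":f})
    for i in range(0,len(rows),8): print(json.dumps(rows[i:i+8]).replace(" ",""))
    print("end",p.round(4),round(y,2),"z/row" )
# hook frame
ROOT=np.array([.650,-.179]); HY=-10.5
def hk(x,y=0):
    a=np.radians(HY); return (ROOT+x*np.array([np.cos(a),np.sin(a)])+y*np.array([-np.sin(a),np.cos(a)])).tolist()
E
python3 -c "
from plan import *
plan([(.465,.235,.30,44.5,1,16),(.465,.235,.189,44.5,1,4)])"
```

```text
[{"slide":[0.129,0.107,-0.031],"delta_rot":[0,0,-0.971],"fingers":1},{"slide":[0.121,0.116,-0.03],"delta_rot":[0,0,-0.97],"fingers":1},{"slide":[0.111,0.125,-0.031],"delta_rot":[0,0,-0.971],"fingers":1},{"slide":[0.101,0.134,-0.031],"delta_rot":[0,0,-0.971],"fingers":1},{"slide":[0.09,0.141,-0.031],"delta_rot":[0,0,-0.97],"fingers":1},{"slide":[0.079,0.148,-0.03],"delta_rot":[0,0,-0.971],"fingers":1},{"slide":[0.068,0.153,-0.031],"delta_rot":[0,0,-0.971],"fingers":1},{"slide":[0.055,0.158,-0.031],"delta_rot":[0,0,-0.97],"fingers":1}]
[{"slide":[0.043,0.162,-0.03],"delta_rot":[0,0,-0.971],"fingers":1},{"slide":[0.03,0.165,-0.031],"delta_rot":[0,0,-0.971],"fingers":1},{"slide":[0.017,0.166,-0.031],"delta_rot":[0,0,-0.97],"fingers":1},{"slide":[0.005,0.168,-0.031],"delta_rot":[0,0,-0.971],"fingers":1},{"slide":[-0.009,0.167,-0.03],"delta_rot":[0,0,-0.971],"fingers":1},{"slide":[-0.021,0.166,-0.031],"delta_rot":[0,0,-0.97],"fingers":1},{"slide":[-0.035,0.164,-0.031],"delta_rot":[0,0,-0.971],"fingers":1},{"slide":[-0.047,0.161,-0.03],"delta_rot":[0,0,-0.971],"fingers":1}]
[{"slide":[0.0,-0.0,0.185],"delta_rot":[0,0,0.0],"fingers":1},{"slide":[0.0,-0.0,0.185],"delta_rot":[0,0,0.0],"fingers":1},{"slide":[0.0,-0.0,0.185],"delta_rot":[0,0,0.0],"fingers":1},{"slide":[0.0,-0.0,0.185],"delta_rot":[0,0,0.0],"fingers":1}]
end [0.465  0.2349 0.1889] 44.5 z/row
```

>>> play_rows(
  rows=[
    {"slide": [0.13,0.11,-0.03],"delta_rot": [0,0,-0.97],"fingers": 1},
    {"slide": [0.12,0.12,-0.03],"delta_rot": [0,0,-0.97],"fingers": 1},
    {"slide": [0.11,0.125,-0.03],"delta_rot": [0,0,-0.97],"fingers": 1},
    {"slide": [0.1,0.135,-0.03],"delta_rot": [0,0,-0.97],"fingers": 1},
    {"slide": [0.09,0.14,-0.03],"delta_rot": [0,0,-0.97],"fingers": 1},
    {"slide": [0.08,0.15,-0.03],"delta_rot": [0,0,-0.97],"fingers": 1},
    {"slide": [0.07,0.15,-0.03],"delta_rot": [0,0,-0.97],"fingers": 1},
    {"slide": [0.055,0.16,-0.03],"delta_rot": [0,0,-0.97],"fingers": 1},
  ],
  squeeze=40,
)

```text
time_s: 1.3
tcp_pos: [0.3841, 0.4172, 0.2627]
eef_rot: [-180.0, -0.0, 9.0]
contact_force: [0.2, -0.5, 0.8]
gripper_width: 0.0877
gripper_force: 0.0
```

>>> play_rows(
  rows=[
    {"slide": [0.045,0.16,-0.03],"delta_rot": [0,0,-0.97],"fingers": 1},
    {"slide": [0.03,0.165,-0.03],"delta_rot": [0,0,-0.97],"fingers": 1},
    {"slide": [0.02,0.165,-0.03],"delta_rot": [0,0,-0.97],"fingers": 1},
    {"slide": [0.005,0.17,-0.03],"delta_rot": [0,0,-0.97],"fingers": 1},
    {"slide": [-0.01,0.165,-0.03],"delta_rot": [0,0,-0.97],"fingers": 1},
    {"slide": [-0.02,0.165,-0.03],"delta_rot": [0,0,-0.97],"fingers": 1},
    {"slide": [-0.035,0.165,-0.03],"delta_rot": [0,0,-0.97],"fingers": 1},
    {"slide": [-0.045,0.16,-0.03],"delta_rot": [0,0,-0.97],"fingers": 1},
  ],
)

```text
time_s: 2.3
tcp_pos: [0.4656, 0.2341, 0.2988]
eef_rot: [-180.0, -0.0, 44.6]
contact_force: [-0.1, 0.2, 0.5]
gripper_width: 0.0877
gripper_force: 0.0
```

>>> play_rows(
  rows=[
    {"slide": [0,0,0.25],"delta_rot": [0,0,0],"fingers": 1},
    {"slide": [0,0,0.25],"delta_rot": [0,0,0],"fingers": 1},
    {"slide": [0,0,0.15],"delta_rot": [0,0,0],"fingers": 1},
    {"slide": [0,0,0.08],"delta_rot": [0,0,0],"fingers": 1},
    {"slide": [0,0,0],"delta_rot": [0,0,0],"fingers": -1},
    {"slide": [0,0,0],"delta_rot": [0,0,0],"fingers": -1},
    {"slide": [0,0,0],"delta_rot": [0,0,0],"fingers": -1},
    {"slide": [0,0,0],"delta_rot": [0,0,0],"fingers": -1},
  ],
)

```text
time_s: 3.3
tcp_pos: [0.4656, 0.2351, 0.1897]
eef_rot: [-180.0, -0.1, 44.5]
contact_force: [0.6, 0.1, 0.4]
gripper_width: 0.053
gripper_force: 0.0
```

```bash
python3 - <<'E'
from plan import *
p=r.get_state()["tcp_pos"]; print(p)
z=.420
x,y=hk(-.175)
plan([(p[0],p[1],p[2]+.08,44.6,-1,3),(p[0],p[1],z,44.6,-1,3),(x,y,z,HY,-1,12),(x,y,.235+.021+.006,HY,-1,4)],[*p,44.6])
E
```

```text
[0.46559142 0.2351082  0.18968007]Traceback (most recent call last):
  File "<stdin>", line 5, in <module>
  File "plan.py", line 14, in plan
    assert np.linalg.norm(sl)<=.417 and abs(tz)<=1,(sl,tz)
           ^^^^^^^^^^^^^^^^^^^^^^^^^^^^^^^^^^^^^^^
AssertionError: (array([-0.144,  0.156, -0.   ]), np.float64(1.002))
```

>>> play_rows(
  rows=[
    {"slide": [0,0,0],"delta_rot": [0,0,0],"fingers": -1},
    {"slide": [0,0,0],"delta_rot": [0,0,0],"fingers": -1},
    {"slide": [0,0,0],"delta_rot": [0,0,0],"fingers": -1},
    {"slide": [0,0,0],"delta_rot": [0,0,0],"fingers": -1},
    {"slide": [0,0,0],"delta_rot": [0,0,0],"fingers": -1},
    {"slide": [0,0,0],"delta_rot": [0,0,0],"fingers": -1},
  ],
)

```text
time_s: 4.05
tcp_pos: [0.4652, 0.2348, 0.1888]
eef_rot: [-180.0, 0.0, 44.4]
contact_force: [0.1, -0.7, -2.3]
gripper_width: 0.0217
gripper_force: 40.0
```

```bash
python3 - <<'E'
from plan import *
s=r.get_state();p=s["tcp_pos"]; print(p,s["gripper_width"],s["gripper_force"])
z=.390
x,y=hk(-.175)
plan([(p[0],p[1],z,44.6,-1,6),(x,y,z,HY,-1,14),(x,y,.235+.021+.006,HY,-1,4)],[*p,44.6])
E
```

```text
[0.46521784 0.23481788 0.18884652] 0.02170609083690642 39.97843623161316
[{"slide":[0.0,0.0,-0.224],"delta_rot":[0,0,-0.0],"fingers":-1},{"slide":[0.0,0.0,-0.223],"delta_rot":[0,0,-0.0],"fingers":-1},{"slide":[0.0,0.0,-0.224],"delta_rot":[0,0,-0.0],"fingers":-1},{"slide":[0.0,0.0,-0.223],"delta_rot":[0,0,-0.0],"fingers":-1},{"slide":[0.0,0.0,-0.224],"delta_rot":[0,0,-0.0],"fingers":-1},{"slide":[0.0,0.0,-0.223],"delta_rot":[0,0,-0.0],"fingers":-1},{"slide":[-0.123,0.134,-0.0],"delta_rot":[0,0,0.859],"fingers":-1},{"slide":[-0.114,0.142,-0.0],"delta_rot":[0,0,0.858],"fingers":-1}]
[{"slide":[-0.104,0.149,-0.0],"delta_rot":[0,0,0.859],"fingers":-1},{"slide":[-0.094,0.156,-0.0],"delta_rot":[0,0,0.859],"fingers":-1},{"slide":[-0.082,0.162,-0.0],"delta_rot":[0,0,0.858],"fingers":-1},{"slide":[-0.071,0.168,-0.0],"delta_rot":[0,0,0.859],"fingers":-1},{"slide":[-0.06,0.172,-0.0],"delta_rot":[0,0,0.858],"fingers":-1},{"slide":[-0.047,0.176,-0.0],"delta_rot":[0,0,0.859],"fingers":-1},{"slide":[-0.036,0.178,-0.0],"delta_rot":[0,0,0.859],"fingers":-1},{"slide":[-0.023,0.181,-0.0],"delta_rot":[0,0,0.858],"fingers":-1}]
[{"slide":[-0.01,0.181,-0.0],"delta_rot":[0,0,0.859],"fingers":-1},{"slide":[0.002,0.182,-0.0],"delta_rot":[0,0,0.859],"fingers":-1},{"slide":[0.014,0.182,-0.0],"delta_rot":[0,0,0.858],"fingers":-1},{"slide":[0.027,0.18,-0.0],"delta_rot":[0,0,0.859],"fingers":-1},{"slide":[-0.0,-0.0,0.213],"delta_rot":[0,0,-0.0],"fingers":-1},{"slide":[-0.0,-0.0,0.214],"delta_rot":[0,0,-0.0],"fingers":-1},{"slide":[-0.0,-0.0,0.213],"delta_rot":[0,0,-0.0],"fingers":-1},{"slide":[-0.0,-0.0,0.213],"delta_rot":[0,0,-0.0],"fingers":-1}]
end [ 0.478  -0.1472  0.262 ] -10.5 z/row
```

>>> play_rows(
  rows=[
    {"slide": [0,0,-0.15],"delta_rot": [0,0,0],"fingers": -1},
    {"slide": [0,0,-0.25],"delta_rot": [0,0,0],"fingers": -1},
    {"slide": [0,0,-0.25],"delta_rot": [0,0,0],"fingers": -1},
    {"slide": [0,0,-0.25],"delta_rot": [0,0,0],"fingers": -1},
    {"slide": [0,0,-0.25],"delta_rot": [0,0,0],"fingers": -1},
    {"slide": [0,0,-0.19],"delta_rot": [0,0,0],"fingers": -1},
    {"slide": [-0.125,0.135,0],"delta_rot": [0,0,0.86],"fingers": -1},
    {"slide": [-0.115,0.14,0],"delta_rot": [0,0,0.86],"fingers": -1},
  ],
)

```text
time_s: 5.05
tcp_pos: [0.4665, 0.1797, 0.3899]
eef_rot: [-180.0, 0.0, 36.5]
contact_force: [-0.1, 0.1, -2.7]
gripper_width: 0.0218
gripper_force: 40.0
```

>>> play_rows(
  rows=[
    {"slide": [-0.105,0.15,0],"delta_rot": [0,0,0.86],"fingers": -1},
    {"slide": [-0.095,0.155,0],"delta_rot": [0,0,0.86],"fingers": -1},
    {"slide": [-0.08,0.16,0],"delta_rot": [0,0,0.86],"fingers": -1},
    {"slide": [-0.07,0.17,0],"delta_rot": [0,0,0.86],"fingers": -1},
    {"slide": [-0.06,0.17,0],"delta_rot": [0,0,0.86],"fingers": -1},
    {"slide": [-0.045,0.175,0],"delta_rot": [0,0,0.86],"fingers": -1},
    {"slide": [-0.035,0.18,0],"delta_rot": [0,0,0.86],"fingers": -1},
    {"slide": [-0.025,0.18,0],"delta_rot": [0,0,0.86],"fingers": -1},
  ],
)

```text
time_s: 6.05
tcp_pos: [0.473, -0.0387, 0.3898]
eef_rot: [-180.0, 0.0, 4.9]
contact_force: [0.5, 0.2, -2.4]
gripper_width: 0.0222
gripper_force: 40.0
```

>>> play_rows(
  rows=[
    {"slide": [-0.01,0.18,0],"delta_rot": [0,0,0.86],"fingers": -1},
    {"slide": [0,0.18,0],"delta_rot": [0,0,0.86],"fingers": -1},
    {"slide": [0.015,0.18,0],"delta_rot": [0,0,0.86],"fingers": -1},
    {"slide": [0.025,0.18,0],"delta_rot": [0,0,0.86],"fingers": -1},
    {"slide": [0,0,0.2],"delta_rot": [0,0,0],"fingers": -1},
    {"slide": [0,0,0.25],"delta_rot": [0,0,0],"fingers": -1},
    {"slide": [0,0,0.25],"delta_rot": [0,0,0],"fingers": -1},
    {"slide": [0,0,0.14],"delta_rot": [0,0,0],"fingers": -1},
  ],
)

```text
time_s: 7.05
tcp_pos: [0.4749, -0.1461, 0.2617]
eef_rot: [180.0, 0.2, -10.8]
contact_force: [0.7, -0.3, -1.4]
gripper_width: 0.0215
gripper_force: 40.0
```

```bash
python3 - <<'E'
from plan import *
from h import *
S=cap("scene");T=cap("top")
c=lambda a,x,y,w,h,s:cv2.resize(a["image"][y:y+h,x:x+w],None,fx=s,fy=s,interpolation=cv2.INTER_CUBIC)
cv2.imwrite("pics/in1.png",np.hstack([c(S,290,120,100,140,4),c(T,300,130,100,140,4)]))
s=r.get_state();print(s["tcp_pos"],s["eef_rot"],s["contact_force"],s["gripper_width"])
x,y=hk(-.175);print(x,y)
x,y=hk(-.075);plan([(x,y,.262,HY,-1,6),(x,y,.242,HY,-1,2)])
E
```

```text
[ 0.47441039 -0.14602001  0.26139874] [179.96974683   0.29677529 -10.76526944] [-0.26190575  0.68021721 -2.71091508] 0.021738115501373983
0.477930391176308 -0.1471087830388742
[{"slide":[0.115,-0.0,-0.001],"delta_rot":[0,0,-0.01],"fingers":-1},{"slide":[0.115,-0.0,-0.0],"delta_rot":[0,0,-0.009],"fingers":-1},{"slide":[0.116,0.0,-0.001],"delta_rot":[0,0,-0.01],"fingers":-1},{"slide":[0.115,0.0,-0.001],"delta_rot":[0,0,-0.01],"fingers":-1},{"slide":[0.115,0.001,-0.0],"delta_rot":[0,0,-0.009],"fingers":-1},{"slide":[0.115,-0.0,-0.001],"delta_rot":[0,0,-0.01],"fingers":-1},{"slide":[0.0,-0.0,0.067],"delta_rot":[0,0,0.0],"fingers":-1},{"slide":[0.0,-0.0,0.066],"delta_rot":[0,0,0.0],"fingers":-1}]
end [ 0.5762 -0.1653  0.242 ] -10.5 z/row
```

View pics/in1.png

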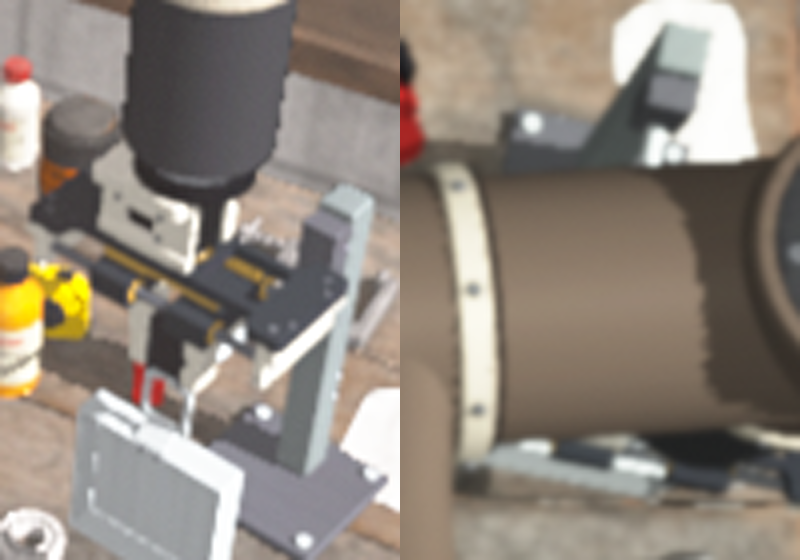

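The tray hangs upright in the gripper, mouth towards the robot, with the eye window in front of the tip. Now I thread it on.

>>> play_rows(
  rows=[
    {"slide": [0.09,0,0],"delta_rot": [0,0,0],"fingers": -1},
    {"slide": [0.09,0,0],"delta_rot": [0,0,0],"fingers": -1},
    {"slide": [0.09,0,0],"delta_rot": [0,0,0],"fingers": -1},
    {"slide": [0.09,0,0],"delta_rot": [0,0,0],"fingers": -1},
    {"slide": [0.09,0,0],"delta_rot": [0,0,0],"fingers": -1},
  ],
)

```text
time_s: 7.78
tcp_pos: [0.5435, -0.1589, 0.264]
eef_rot: [180.0, 0.0, -10.7]
contact_force: [0.1, -0.7, -2.8]
gripper_width: 0.0214
gripper_force: 40.0
```

>>> play_rows(
  rows=[
    {"slide": [0.11,0,0],"delta_rot": [0,0,0],"fingers": -1},
    {"slide": [0.11,0,0],"delta_rot": [0,0,0],"fingers": -1},
    {"slide": [0,0,0.06],"delta_rot": [0,0,0],"fingers": -1},
    {"slide": [0,0,0.05],"delta_rot": [0,0,0],"fingers": -1},
    {"slide": [0,0,0],"delta_rot": [0,0,0],"fingers": -1},
  ],
)

```text
time_s: 8.4
tcp_pos: [0.574, -0.1648, 0.2466]
eef_rot: [180.0, 0.1, -10.7]
contact_force: [0.0, -0.9, -2.8]
gripper_width: 0.0221
gripper_force: 40.0
```

>>> play_rows(
  rows=[
    {"slide": [0,0,0.03],"delta_rot": [0,0,0],"fingers": -1},
    {"slide": [0,0,0.01],"delta_rot": [0,0,0],"fingers": -1},
    {"slide": [0,0,0],"delta_rot": [0,0,0],"fingers": -1},
  ],
)

```text
time_s: 8.78
tcp_pos: [0.5751, -0.1647, 0.2424]
eef_rot: [-180.0, -0.1, -10.7]
contact_force: [-1.5, 2.1, 2.6]
gripper_width: 0.0218
gripper_force: 40.0
```

>>> play_rows(
  rows=[
    {"slide": [0,0,0],"delta_rot": [0,0,0],"fingers": 0},
    {"slide": [0,0,0],"delta_rot": [0,0,0],"fingers": 0},
    {"slide": [0,0,0],"delta_rot": [0,0,0],"fingers": 0},
    {"slide": [0,0,-0.1],"delta_rot": [0,0,0],"fingers": 0},
    {"slide": [0,0,-0.2],"delta_rot": [0,0,0],"fingers": 0},
    {"slide": [-0.15,0,-0.08],"delta_rot": [0,0,0],"fingers": -1},
    {"slide": [0,0,0],"delta_rot": [0,0,0],"fingers": -1},
    {"slide": [0,0,0],"delta_rot": [0,0,0],"fingers": -1},
  ],
)

```text
time_s: 9.78
tcp_pos: [0.553, -0.1607, 0.2991]
eef_rot: [-180.0, -0.0, -10.7]
contact_force: [-0.1, -0.3, -0.6]
gripper_width: 0.0192
gripper_force: 0.0
```

```bash
python3 - <<'E'
from plan import *
from h import *
S=cap("scene");T=cap("top")
c=lambda a,x,y,w,h,s:cv2.resize(a["image"][y:y+h,x:x+w],None,fx=s,fy=s,interpolation=cv2.INTER_CUBIC)
cv2.imwrite("pics/hung1.png",np.hstack([c(S,290,120,100,140,4),c(T,300,130,100,140,4)]))
s=r.get_state();print(s["tcp_pos"],s["eef_rot"],s["contact_force"],s["gripper_width"])
E
```

```text
[ 0.55292332 -0.16073963  0.2982256 ] [ 1.79992448e+02  3.89474991e-02 -1.07414536e+01] [ 0.5937034  -0.51516248  0.88460648] 0.011367799623441558
```

View pics/hung1.png

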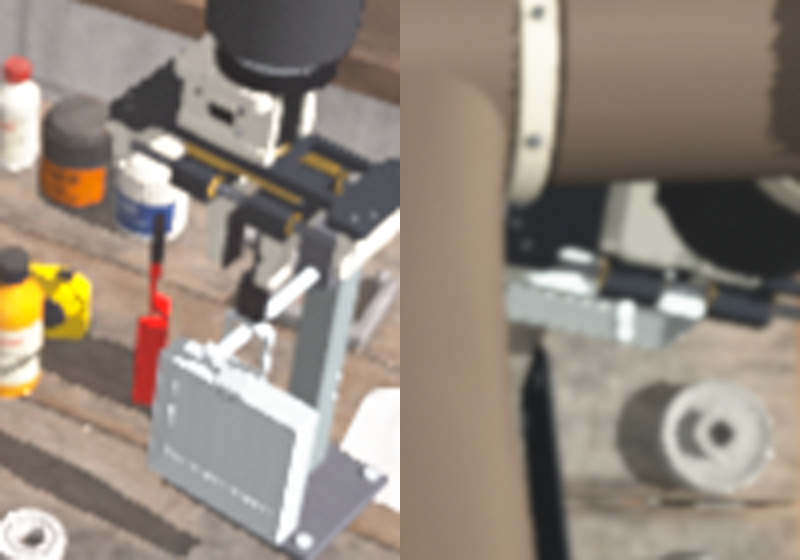

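Hung on the bar, mouth towards the tip. Next is the push.

>>> play_rows(
  rows=[
    {"slide": [0,0,0.1],"delta_rot": [0,0,0],"fingers": -1},
    {"slide": [0,0,0.15],"delta_rot": [0,0,0],"fingers": -1},
    {"slide": [0,0,0.11],"delta_rot": [0,0,0],"fingers": -1},
    {"slide": [0.05,0,0],"delta_rot": [0,0,0],"fingers": -1},
    {"slide": [0.07,0,0],"delta_rot": [0,0,0],"fingers": -1},
    {"slide": [0.1,0,0],"delta_rot": [0,0,0],"fingers": -1},
    {"slide": [0.1,0,0],"delta_rot": [0,0,0],"fingers": -1},
  ],
)

```text
time_s: 10.75
tcp_pos: [0.6014, -0.17, 0.245]
eef_rot: [180.0, -0.0, -10.7]
contact_force: [-0.6, -0.3, 0.5]
gripper_width: 0.0006
gripper_force: 0.4
```

>>> play_rows(
  rows=[
    {"slide": [0.06,0,0],"delta_rot": [0,0,0],"fingers": -1},
    {"slide": [0.06,0,0],"delta_rot": [0,0,0],"fingers": -1},
    {"slide": [0.03,0,0],"delta_rot": [0,0,0],"fingers": -1},
    {"slide": [0.02,0,0],"delta_rot": [0,0,0],"fingers": -1},
    {"slide": [0,0,0],"delta_rot": [0,0,0],"fingers": -1},
  ],
)

```text
time_s: 11.38
tcp_pos: [0.625, -0.1744, 0.2445]
eef_rot: [-180.0, 0.0, -10.7]
contact_force: [-1.3, -0.2, -1.2]
gripper_width: 0.001
gripper_force: 0.4
```

>>> play_rows(
  rows=[
    {"slide": [0.02,0,0],"delta_rot": [0,0,0],"fingers": -1},
    {"slide": [0.02,0,0],"delta_rot": [0,0,0],"fingers": -1},
    {"slide": [0,0,0],"delta_rot": [0,0,0],"fingers": -1},
  ],
)

```text
time_s: 11.75
tcp_pos: [0.6307, -0.1755, 0.2446]
eef_rot: [180.0, 0.0, -10.7]
contact_force: [-2.1, 1.1, 2.0]
gripper_width: 0.0003
gripper_force: 1.1
```

>>> play_rows(
  rows=[
    {"slide": [0.015,0,0],"delta_rot": [0,0,0],"fingers": -1},
    {"slide": [0.015,0,0],"delta_rot": [0,0,0],"fingers": -1},
    {"slide": [0,0,0],"delta_rot": [0,0,0],"fingers": -1},
  ],
)

```text
time_s: 12.12
tcp_pos: [0.6308, -0.1755, 0.2446]
eef_rot: [180.0, 0.5, -10.7]
contact_force: [-19.6, 7.6, 10.6]
gripper_width: 0.0002
gripper_force: 10.1
```

```bash
python3 - <<'E'
from plan import *
p=r.get_state()["tcp_pos"]; x,y=hk(-.075)
plan([(x,y,.2446,-10.7,-1,2),(x,y,.30,-10.7,-1,1),(.579,.347,.30,44.5,.5,13)],[.6308,-.1755,.2446,-10.7])
E
```

```text
[{"slide":[-0.185,0.0,0.0],"delta_rot":[0,0,-0.0],"fingers":-1},{"slide":[-0.185,0.001,0.0],"delta_rot":[0,0,-0.0],"fingers":-1},{"slide":[0.0,-0.0,-0.369],"delta_rot":[0,0,-0.0],"fingers":-1},{"slide":[-0.047,-0.258,-0.0],"delta_rot":[0,0,-0.926],"fingers":0.5},{"slide":[-0.028,-0.262,-0.0],"delta_rot":[0,0,-0.927],"fingers":0.5},{"slide":[-0.009,-0.262,-0.0],"delta_rot":[0,0,-0.926],"fingers":0.5},{"slide":[0.011,-0.263,-0.0],"delta_rot":[0,0,-0.926],"fingers":0.5},{"slide":[0.03,-0.261,-0.0],"delta_rot":[0,0,-0.927],"fingers":0.5}]
[{"slide":[0.049,-0.258,-0.0],"delta_rot":[0,0,-0.926],"fingers":0.5},{"slide":[0.069,-0.254,-0.0],"delta_rot":[0,0,-0.927],"fingers":0.5},{"slide":[0.086,-0.248,-0.0],"delta_rot":[0,0,-0.926],"fingers":0.5},{"slide":[0.106,-0.24,-0.0],"delta_rot":[0,0,-0.926],"fingers":0.5},{"slide":[0.122,-0.233,-0.0],"delta_rot":[0,0,-0.927],"fingers":0.5},{"slide":[0.14,-0.222,-0.0],"delta_rot":[0,0,-0.926],"fingers":0.5},{"slide":[0.155,-0.212,-0.0],"delta_rot":[0,0,-0.926],"fingers":0.5},{"slide":[0.171,-0.2,-0.0],"delta_rot":[0,0,-0.927],"fingers":0.5}]
end [0.579 0.347 0.3  ] 44.5 z/row
```

>>> play_rows(
  rows=[
    {"slide": [-0.2,0,0],"delta_rot": [0,0,0],"fingers": -1},
    {"slide": [-0.2,0,0],"delta_rot": [0,0,0],"fingers": -1},
    {"slide": [0,0,-0.37],"delta_rot": [0,0,0],"fingers": -1},
    {"slide": [-0.05,-0.26,0],"delta_rot": [0,0,-0.925],"fingers": 0.5},
    {"slide": [-0.03,-0.26,0],"delta_rot": [0,0,-0.925],"fingers": 0.5},
    {"slide": [-0.01,-0.26,0],"delta_rot": [0,0,-0.925],"fingers": 0.5},
    {"slide": [0.01,-0.26,0],"delta_rot": [0,0,-0.925],"fingers": 0.5},
    {"slide": [0.03,-0.26,0],"delta_rot": [0,0,-0.925],"fingers": 0.5},
  ],
)

```text
time_s: 13.12
tcp_pos: [0.577, 0.0325, 0.3004]
eef_rot: [-180.0, -0.1, 10.6]
contact_force: [0.8, 0.1, 0.6]
gripper_width: 0.0449
gripper_force: 0.0
```

>>> play_rows(
  rows=[
    {"slide": [0.05,-0.26,0],"delta_rot": [0,0,-0.925],"fingers": 0.5},
    {"slide": [0.07,-0.255,0],"delta_rot": [0,0,-0.925],"fingers": 0.5},
    {"slide": [0.085,-0.25,0],"delta_rot": [0,0,-0.925],"fingers": 0.5},
    {"slide": [0.105,-0.24,0],"delta_rot": [0,0,-0.925],"fingers": 0.5},
    {"slide": [0.12,-0.235,0],"delta_rot": [0,0,-0.925],"fingers": 0.5},
    {"slide": [0.14,-0.22,0],"delta_rot": [0,0,-0.925],"fingers": 0.5},
    {"slide": [0.155,-0.21,0],"delta_rot": [0,0,-0.925],"fingers": 0.5},
    {"slide": [0.17,-0.2,0],"delta_rot": [0,0,-0.925],"fingers": 0.5},
  ],
)

```text
time_s: 14.12
tcp_pos: [0.5787, 0.3482, 0.3003]
eef_rot: [180.0, -0.1, 44.5]
contact_force: [0.5, -0.3, 0.5]
gripper_width: 0.0663
gripper_force: 0.0
```

```bash
python3 - <<'E'
from plan import *
from h import *
S=cap("scene");T=cap("top")
c=lambda a,x,y,w,h,s:cv2.resize(a["image"][y:y+h,x:x+w],None,fx=s,fy=s,interpolation=cv2.INTER_CUBIC)
cv2.imwrite("pics/home1.png",np.hstack([c(S,310,140,80,110,5),c(S,180,90,80,110,5)]))
s=r.get_state();print(s["tcp_pos"],s["eef_rot"],s["gripper_width"])
for d in(.0,.005,.01): print(proj(S,(.579-.0,.347,.185)))
E
```

```text
[0.57833647 0.35020623 0.29897875] [-1.79988394e+02 -1.00514488e-02  4.46351504e+01] 0.06592869467281798
[205.39530401 156.70301258]
[205.39530401 156.70301258]
[205.39530401 156.70301258]
```

View pics/home1.png

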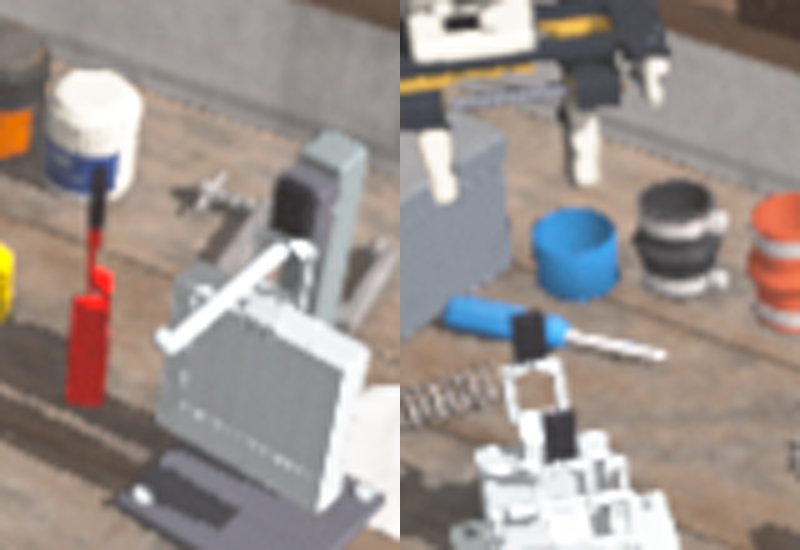

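The large tray is home, block against the stop. The gripper is over the medium block.

>>> play_rows(
  rows=[
    {"slide": [0,0,0.25],"delta_rot": [0,0,0],"fingers": 0.3},
    {"slide": [0,0,0.3],"delta_rot": [0,0,0],"fingers": 0.3},
    {"slide": [0,0,0.22],"delta_rot": [0,0,0],"fingers": 0.3},
    {"slide": [0,0,0.1],"delta_rot": [0,0,0],"fingers": 0.3},
    {"slide": [0,0,0],"delta_rot": [0,0,0],"fingers": -1},
    {"slide": [0,0,0],"delta_rot": [0,0,0],"fingers": -1},
    {"slide": [0,0,0],"delta_rot": [0,0,0],"fingers": -1},
    {"slide": [0,0,0],"delta_rot": [0,0,0],"fingers": -1},
  ],
)

```text
time_s: 15.22
tcp_pos: [0.5786, 0.3469, 0.1706]
eef_rot: [-180.0, -0.1, 44.4]
contact_force: [-0.1, 1.1, 1.1]
gripper_width: 0.0228
gripper_force: 0.3
```

>>> play_rows(
  rows=[
    {"slide": [0,0,0],"delta_rot": [0,0,0],"fingers": -1},
    {"slide": [0,0,0],"delta_rot": [0,0,0],"fingers": -1},
  ],
)

```text
time_s: 15.48
tcp_pos: [0.5787, 0.347, 0.1704]
eef_rot: [180.0, -0.1, 44.4]
contact_force: [0.2, 0.5, 4.7]
gripper_width: 0.0218
gripper_force: 40.0
```

```bash
python3 - <<'E'
from plan import *
s=r.get_state();p=s["tcp_pos"]; print(p,s["eef_rot"],s["gripper_width"],s["gripper_force"],s["contact_force"])
x,y=hk(-.175)
z=.38
plan([(p[0],p[1],z,44.6,-1,6),(x,y,z,-10.7,-1,14)],[*p,44.6])
E
```

```text
[0.57870654 0.34697482 0.17038023] [ 1.79988052e+02 -7.63609502e-02  4.43984228e+01] 0.021769925998951552 39.99744772911072 [0.17576568 0.49559742 4.73509004]
[{"slide":[0.0,0.0,-0.233],"delta_rot":[0,0,-0.0],"fingers":-1},{"slide":[0.0,0.0,-0.233],"delta_rot":[0,0,-0.0],"fingers":-1},{"slide":[0.0,0.0,-0.233],"delta_rot":[0,0,-0.0],"fingers":-1},{"slide":[0.0,0.0,-0.233],"delta_rot":[0,0,-0.0],"fingers":-1},{"slide":[0.0,0.0,-0.233],"delta_rot":[0,0,-0.0],"fingers":-1},{"slide":[0.0,0.0,-0.232],"delta_rot":[0,0,-0.0],"fingers":-1},{"slide":[-0.199,0.134,-0.0],"delta_rot":[0,0,0.862],"fingers":-1},{"slide":[-0.19,0.147,-0.0],"delta_rot":[0,0,0.862],"fingers":-1}]
[{"slide":[-0.179,0.16,-0.0],"delta_rot":[0,0,0.861],"fingers":-1},{"slide":[-0.168,0.172,-0.0],"delta_rot":[0,0,0.862],"fingers":-1},{"slide":[-0.155,0.183,-0.0],"delta_rot":[0,0,0.862],"fingers":-1},{"slide":[-0.143,0.193,-0.0],"delta_rot":[0,0,0.862],"fingers":-1},{"slide":[-0.128,0.203,-0.0],"delta_rot":[0,0,0.861],"fingers":-1},{"slide":[-0.115,0.211,-0.0],"delta_rot":[0,0,0.862],"fingers":-1},{"slide":[-0.099,0.219,-0.0],"delta_rot":[0,0,0.862],"fingers":-1},{"slide":[-0.085,0.224,-0.0],"delta_rot":[0,0,0.862],"fingers":-1}]
[{"slide":[-0.069,0.23,-0.0],"delta_rot":[0,0,0.861],"fingers":-1},{"slide":[-0.052,0.235,-0.0],"delta_rot":[0,0,0.862],"fingers":-1},{"slide":[-0.037,0.237,-0.0],"delta_rot":[0,0,0.862],"fingers":-1},{"slide":[-0.02,0.239,-0.0],"delta_rot":[0,0,0.862],"fingers":-1}]
end [ 0.4779 -0.1471  0.3799] -10.7 z/row
```

>>> play_rows(
  rows=[
    {"slide": [0,0,-0.15],"delta_rot": [0,0,0],"fingers": -1},
    {"slide": [0,0,-0.25],"delta_rot": [0,0,0],"fingers": -1},
    {"slide": [0,0,-0.25],"delta_rot": [0,0,0],"fingers": -1},
    {"slide": [0,0,-0.25],"delta_rot": [0,0,0],"fingers": -1},
    {"slide": [0,0,-0.25],"delta_rot": [0,0,0],"fingers": -1},
    {"slide": [0,0,-0.25],"delta_rot": [0,0,0],"fingers": -1},
    {"slide": [-0.2,0.135,0],"delta_rot": [0,0,0.86],"fingers": -1},
    {"slide": [-0.19,0.145,0],"delta_rot": [0,0,0.86],"fingers": -1},
  ],
)

```text
time_s: 16.48
tcp_pos: [0.5629, 0.2756, 0.3787]
eef_rot: [-180.0, 0.1, 36.4]
contact_force: [-0.6, -0.3, -1.8]
gripper_width: 0.0216
gripper_force: 40.0
```

>>> play_rows(
  rows=[
    {"slide": [-0.18,0.16,0],"delta_rot": [0,0,0.86],"fingers": -1},
    {"slide": [-0.17,0.17,0],"delta_rot": [0,0,0.86],"fingers": -1},
    {"slide": [-0.155,0.185,0],"delta_rot": [0,0,0.86],"fingers": -1},
    {"slide": [-0.145,0.195,0],"delta_rot": [0,0,0.86],"fingers": -1},
    {"slide": [-0.13,0.2,0],"delta_rot": [0,0,0.86],"fingers": -1},
    {"slide": [-0.115,0.21,0],"delta_rot": [0,0,0.86],"fingers": -1},
    {"slide": [-0.1,0.22,0],"delta_rot": [0,0,0.86],"fingers": -1},
    {"slide": [-0.085,0.225,0],"delta_rot": [0,0,0.86],"fingers": -1},
  ],
)

```text
time_s: 17.48
tcp_pos: [0.5031, -0.0076, 0.3789]
eef_rot: [-180.0, 0.1, 4.8]
contact_force: [1.3, -0.5, -1.5]
gripper_width: 0.0218
gripper_force: 40.0
```

>>> play_rows(
  rows=[
    {"slide": [-0.07,0.23,0],"delta_rot": [0,0,0.86],"fingers": -1},
    {"slide": [-0.05,0.235,0],"delta_rot": [0,0,0.86],"fingers": -1},
    {"slide": [-0.035,0.235,0],"delta_rot": [0,0,0.86],"fingers": -1},
    {"slide": [-0.02,0.24,0],"delta_rot": [0,0,0.86],"fingers": -1},
    {"slide": [0,0,0.2],"delta_rot": [0,0,0],"fingers": -1},
    {"slide": [0,0,0.25],"delta_rot": [0,0,0],"fingers": -1},
    {"slide": [0,0,0.2],"delta_rot": [0,0,0],"fingers": -1},
    {"slide": [0,0,0.13],"delta_rot": [0,0,0],"fingers": -1},
  ],
)

```text
time_s: 18.48
tcp_pos: [0.474, -0.1474, 0.2603]
eef_rot: [180.0, 0.2, -10.8]
contact_force: [-0.3, 0.8, -1.0]
gripper_width: 0.0218
gripper_force: 40.0
```

```bash
python3 - <<'E'
from plan import *
s=r.get_state();print(s["tcp_pos"],s["eef_rot"],s["contact_force"],s["gripper_width"])
x,y=hk(-.107);plan([(x,y,.2635,-10.7,-1,5)])
E
```

```text
[ 0.47402257 -0.14741825  0.26033653] [ 1.79995989e+02  1.73744393e-01 -1.08317142e+01] [-0.25019454  0.75801175 -1.00884343] 0.021833127470287574
[{"slide":[0.096,-0.002,-0.004],"delta_rot":[0,0,-0.006],"fingers":-1},{"slide":[0.095,-0.002,-0.004],"delta_rot":[0,0,-0.005],"fingers":-1},{"slide":[0.096,-0.002,-0.005],"delta_rot":[0,0,-0.006],"fingers":-1},{"slide":[0.096,-0.001,-0.004],"delta_rot":[0,0,-0.006],"fingers":-1},{"slide":[0.096,-0.002,-0.004],"delta_rot":[0,0,-0.006],"fingers":-1}]
end [ 0.5449 -0.1595  0.2635] -10.7 z/row
```

>>> play_rows(
  rows=[
    {"slide": [0.08,-0.004,-0.02],"delta_rot": [0,0,0],"fingers": -1},
    {"slide": [0.09,-0.002,0],"delta_rot": [0,0,0],"fingers": -1},
    {"slide": [0.09,0,0],"delta_rot": [0,0,0],"fingers": -1},
    {"slide": [0.1,0,0],"delta_rot": [0,0,0],"fingers": -1},
    {"slide": [0.1,0,0],"delta_rot": [0,0,0],"fingers": -1},
  ],
)

```text
time_s: 19.1
tcp_pos: [0.5445, -0.1598, 0.2656]
eef_rot: [-180.0, -0.0, -10.8]
contact_force: [-0.4, 1.0, -2.7]
gripper_width: 0.0214
gripper_force: 40.0
```

>>> play_rows(
  rows=[
    {"slide": [0.1,0,0],"delta_rot": [0,0,0],"fingers": -1},
    {"slide": [0.1,0,0],"delta_rot": [0,0,0],"fingers": -1},
    {"slide": [0,0,0.06],"delta_rot": [0,0,0],"fingers": -1},
    {"slide": [0,0,0.05],"delta_rot": [0,0,0],"fingers": -1},
    {"slide": [0,0,0],"delta_rot": [0,0,0],"fingers": -1},
  ],
)

```text
time_s: 19.73
tcp_pos: [0.5718, -0.1651, 0.2481]
eef_rot: [180.0, 0.1, -10.8]
contact_force: [-1.1, 0.9, -1.4]
gripper_width: 0.0215
gripper_force: 40.0
```

>>> play_rows(
  rows=[
    {"slide": [0,0,0.03],"delta_rot": [0,0,0],"fingers": -1},
    {"slide": [0,0,0.01],"delta_rot": [0,0,0],"fingers": -1},
    {"slide": [0,0,0],"delta_rot": [0,0,0],"fingers": -1},
  ],
)

```text
time_s: 20.1
tcp_pos: [0.5731, -0.165, 0.2442]
eef_rot: [-180.0, -0.1, -10.8]
contact_force: [-1.3, 1.7, 3.8]
gripper_width: 0.022
gripper_force: 40.0
```

>>> play_rows(
  rows=[
    {"slide": [0,0,0],"delta_rot": [0,0,0],"fingers": 0},
    {"slide": [0,0,0],"delta_rot": [0,0,0],"fingers": 0},
    {"slide": [0,0,0],"delta_rot": [0,0,0],"fingers": 0},
    {"slide": [0,0,-0.1],"delta_rot": [0,0,0],"fingers": 0},
    {"slide": [0,0,-0.2],"delta_rot": [0,0,0],"fingers": 0},
    {"slide": [-0.14,0,-0.06],"delta_rot": [0,0,0],"fingers": -1},
    {"slide": [0,0,0],"delta_rot": [0,0,0],"fingers": -1},
    {"slide": [0,0,0],"delta_rot": [0,0,0],"fingers": -1},
  ],
)

```text
time_s: 21.1
tcp_pos: [0.5523, -0.1613, 0.2975]
eef_rot: [-180.0, -0.0, -10.8]
contact_force: [0.1, 0.3, -0.3]
gripper_width: 0.0193
gripper_force: 0.0
```

>>> play_rows(
  rows=[
    {"slide": [0,0,0.1],"delta_rot": [0,0,0],"fingers": -1},
    {"slide": [0,0,0.15],"delta_rot": [0,0,0],"fingers": -1},
    {"slide": [0,0,0.1],"delta_rot": [0,0,0],"fingers": -1},
    {"slide": [0.05,0,0],"delta_rot": [0,0,0],"fingers": -1},
    {"slide": [0.07,0,0],"delta_rot": [0,0,0],"fingers": -1},
    {"slide": [0.1,0,0],"delta_rot": [0,0,0],"fingers": -1},
    {"slide": [0.06,0,0],"delta_rot": [0,0,0],"fingers": -1},
  ],
)

```text
time_s: 21.98
tcp_pos: [0.5947, -0.1694, 0.2447]
eef_rot: [180.0, -0.0, -10.8]
contact_force: [-0.9, -0.1, 0.2]
gripper_width: 0.0006
gripper_force: 0.3
```

>>> play_rows(
  rows=[
    {"slide": [0.06,0,0],"delta_rot": [0,0,0],"fingers": -1},
    {"slide": [0.05,0,0],"delta_rot": [0,0,0],"fingers": -1},
    {"slide": [0.03,0,0],"delta_rot": [0,0,0],"fingers": -1},
    {"slide": [0.02,0,0],"delta_rot": [0,0,0],"fingers": -1},
    {"slide": [0.015,0,0],"delta_rot": [0,0,0],"fingers": -1},
    {"slide": [0,0,0],"delta_rot": [0,0,0],"fingers": -1},
  ],
)

```text
time_s: 22.72
tcp_pos: [0.6192, -0.174, 0.2445]
eef_rot: [-180.0, -0.0, -10.8]
contact_force: [-0.7, -0.2, 0.1]
gripper_width: 0.0004
gripper_force: 0.0
```

>>> play_rows(
  rows=[
    {"slide": [0.015,0,0],"delta_rot": [0,0,0],"fingers": -1},
    {"slide": [0.01,0,0],"delta_rot": [0,0,0],"fingers": -1},
    {"slide": [0,0,0],"delta_rot": [0,0,0],"fingers": -1},
  ],
)

```text
time_s: 23.1
tcp_pos: [0.6208, -0.1744, 0.2446]
eef_rot: [180.0, 0.2, -10.8]
contact_force: [-7.7, 3.3, 5.8]
gripper_width: 0.0007
gripper_force: 4.5
```

```bash
python3 - <<'E'
from plan import *
x,y=hk(-.085)
plan([(x,y,.2446,-10.7,-1,2),(x,y,.30,-10.7,-1,1),(.525,.288,.27,44.6,.3,13)],[.6222,-.1746,.2446,-10.7])
E
```

```text
[{"slide":[-0.19,-0.002,0.0],"delta_rot":[0,0,-0.0],"fingers":-1},{"slide":[-0.189,-0.002,0.0],"delta_rot":[0,0,-0.0],"fingers":-1},{"slide":[-0.0,0.0,-0.369],"delta_rot":[0,0,-0.0],"fingers":-1},{"slide":[-0.064,-0.224,0.015],"delta_rot":[0,0,-0.928],"fingers":0.3},{"slide":[-0.047,-0.227,0.016],"delta_rot":[0,0,-0.928],"fingers":0.3},{"slide":[-0.03,-0.231,0.015],"delta_rot":[0,0,-0.928],"fingers":0.3},{"slide":[-0.013,-0.232,0.015],"delta_rot":[0,0,-0.928],"fingers":0.3},{"slide":[0.004,-0.232,0.016],"delta_rot":[0,0,-0.928],"fingers":0.3}]
[{"slide":[0.022,-0.232,0.015],"delta_rot":[0,0,-0.928],"fingers":0.3},{"slide":[0.039,-0.229,0.016],"delta_rot":[0,0,-0.928],"fingers":0.3},{"slide":[0.055,-0.226,0.015],"delta_rot":[0,0,-0.928],"fingers":0.3},{"slide":[0.072,-0.221,0.015],"delta_rot":[0,0,-0.928],"fingers":0.3},{"slide":[0.089,-0.215,0.016],"delta_rot":[0,0,-0.928],"fingers":0.3},{"slide":[0.104,-0.208,0.015],"delta_rot":[0,0,-0.928],"fingers":0.3},{"slide":[0.119,-0.199,0.015],"delta_rot":[0,0,-0.929],"fingers":0.3},{"slide":[0.134,-0.191,0.016],"delta_rot":[0,0,-0.928],"fingers":0.3}]
end [0.525  0.2881 0.27  ] 44.6 z/row
```

>>> play_rows(
  rows=[
    {"slide": [-0.19,0,0],"delta_rot": [0,0,0],"fingers": -1},
    {"slide": [-0.19,0,0],"delta_rot": [0,0,0],"fingers": -1},
    {"slide": [0,0,-0.37],"delta_rot": [0,0,0],"fingers": -1},
    {"slide": [-0.065,-0.225,0.015],"delta_rot": [0,0,-0.93],"fingers": 0.3},
    {"slide": [-0.045,-0.23,0.015],"delta_rot": [0,0,-0.93],"fingers": 0.3},
    {"slide": [-0.03,-0.23,0.015],"delta_rot": [0,0,-0.93],"fingers": 0.3},
    {"slide": [-0.015,-0.23,0.015],"delta_rot": [0,0,-0.93],"fingers": 0.3},
    {"slide": [0.005,-0.23,0.015],"delta_rot": [0,0,-0.93],"fingers": 0.3},
  ],
)

```text
time_s: 24.1
tcp_pos: [0.5512, 0.0106, 0.2891]
eef_rot: [-180.0, -0.1, 10.7]
contact_force: [0.7, 1.2, 0.1]
gripper_width: 0.0445
gripper_force: 0.0
```

>>> play_rows(
  rows=[
    {"slide": [0.02,-0.23,0.015],"delta_rot": [0,0,-0.93],"fingers": 0.3},
    {"slide": [0.04,-0.23,0.015],"delta_rot": [0,0,-0.93],"fingers": 0.3},
    {"slide": [0.055,-0.225,0.015],"delta_rot": [0,0,-0.93],"fingers": 0.3},
    {"slide": [0.07,-0.22,0.015],"delta_rot": [0,0,-0.93],"fingers": 0.3},
    {"slide": [0.09,-0.215,0.015],"delta_rot": [0,0,-0.93],"fingers": 0.3},
    {"slide": [0.105,-0.21,0.015],"delta_rot": [0,0,-0.93],"fingers": 0.3},
    {"slide": [0.12,-0.2,0.015],"delta_rot": [0,0,-0.93],"fingers": 0.3},
    {"slide": [0.135,-0.19,0.015],"delta_rot": [0,0,-0.93],"fingers": 0.3},
  ],
)

```text
time_s: 25.1
tcp_pos: [0.5259, 0.2887, 0.2711]
eef_rot: [180.0, -0.1, 44.8]
contact_force: [0.5, 0.7, -1.3]
gripper_width: 0.0568
gripper_force: 0.0
```

```bash
python3 - <<'E'
from plan import *
from h import *
s=r.get_state();print(s["tcp_pos"],s["eef_rot"],s["gripper_width"])
S=cap("scene")
c=lambda a,x,y,w,h,s:cv2.resize(a["image"][y:y+h,x:x+w],None,fx=s,fy=s,interpolation=cv2.INTER_CUBIC)
cv2.imwrite("pics/home2.png",np.hstack([c(S,310,140,80,110,5),c(S,180,110,80,110,5)]))
print(proj(S,(.525,.287,.165)), blobs(S["image"],(0,0,0),(75,75,75),(195,165,30,40)))
E
```

```text
[0.52589446 0.2887328  0.27106583] [ 1.79996543e+02 -5.16237967e-02  4.47630828e+01] 0.05677033112827097
[211.27388992 176.72147152] [(array([211.4, 177.1]), [14, 8, 6, 9, 40])]
```

View pics/home2.png

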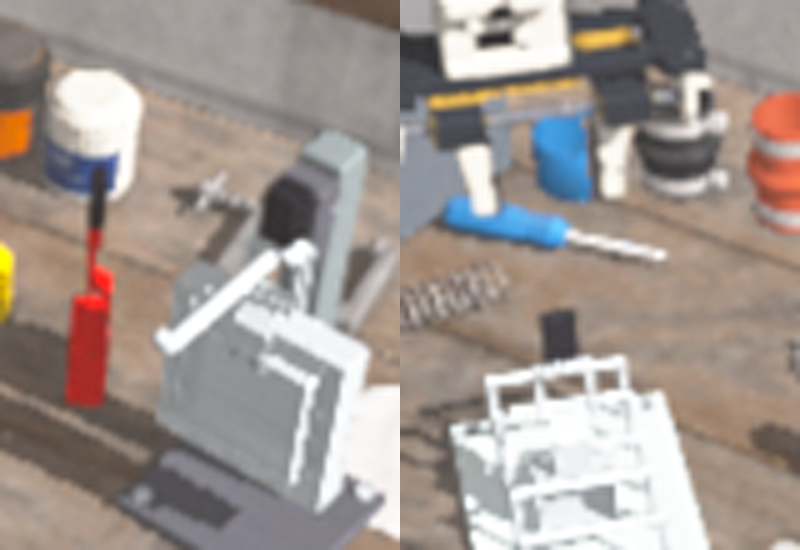

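The medium tray is nested home. The small tray's block is at scene px (211,177), within half a pixel of the prediction. Now the grasp.

>>> play_rows(
  rows=[
    {"slide": [0,0,0.25],"delta_rot": [0,0,0.03],"fingers": 0.3},
    {"slide": [0,0,0.28],"delta_rot": [0,0,0],"fingers": 0.3},
    {"slide": [0,0,0.2],"delta_rot": [0,0,0],"fingers": 0.3},
    {"slide": [0,0,0.08],"delta_rot": [0,0,0],"fingers": 0.3},
    {"slide": [0,0,0],"delta_rot": [0,0,0],"fingers": -1},
    {"slide": [0,0,0],"delta_rot": [0,0,0],"fingers": -1},
    {"slide": [0,0,0],"delta_rot": [0,0,0],"fingers": -1},
    {"slide": [0,0,0],"delta_rot": [0,0,0],"fingers": -1},
  ],
)

```text
time_s: 26.15
tcp_pos: [0.5262, 0.2876, 0.1501]
eef_rot: [-180.0, -0.1, 44.5]
contact_force: [0.1, -0.3, -0.4]
gripper_width: 0.0226
gripper_force: 0.1
```

>>> play_rows(
  rows=[
    {"slide": [0,0,0],"delta_rot": [0,0,0],"fingers": -1},
    {"slide": [0,0,0],"delta_rot": [0,0,0],"fingers": -1},
  ],
)

```text
time_s: 26.4
tcp_pos: [0.5263, 0.2877, 0.15]
eef_rot: [180.0, -0.1, 44.5]
contact_force: [-0.4, -0.4, 4.4]
gripper_width: 0.0216
gripper_force: 40.0
```

```bash
python3 - <<'E'
from plan import *
s=r.get_state();p=s["tcp_pos"]; print(p,s["eef_rot"],s["gripper_width"],s["gripper_force"],s["contact_force"])
x,y=hk(-.175)
z=.36
plan([(p[0],p[1],z,44.6,-1,6),(x,y,z,-10.7,-1,14)],[*p,44.6])
E
```

```text
[0.52630035 0.2877097  0.15000871] [ 1.79986724e+02 -6.93084526e-02  4.44872359e+01] 0.021566717389626438 39.997358322143555 [-0.37815569 -0.40361271  4.35941085]
[{"slide":[0.0,0.0,-0.233],"delta_rot":[0,0,-0.0],"fingers":-1},{"slide":[0.0,0.0,-0.234],"delta_rot":[0,0,-0.0],"fingers":-1},{"slide":[0.0,0.0,-0.233],"delta_rot":[0,0,-0.0],"fingers":-1},{"slide":[0.0,0.0,-0.233],"delta_rot":[0,0,-0.0],"fingers":-1},{"slide":[0.0,0.0,-0.234],"delta_rot":[0,0,-0.0],"fingers":-1},{"slide":[0.0,0.0,-0.233],"delta_rot":[0,0,-0.0],"fingers":-1},{"slide":[-0.162,0.131,0.0],"delta_rot":[0,0,0.862],"fingers":-1},{"slide":[-0.152,0.142,0.0],"delta_rot":[0,0,0.862],"fingers":-1}]
[{"slide":[-0.142,0.153,0.0],"delta_rot":[0,0,0.861],"fingers":-1},{"slide":[-0.132,0.161,0.0],"delta_rot":[0,0,0.862],"fingers":-1},{"slide":[-0.12,0.171,0.0],"delta_rot":[0,0,0.862],"fingers":-1},{"slide":[-0.108,0.178,0.0],"delta_rot":[0,0,0.862],"fingers":-1},{"slide":[-0.095,0.185,0.0],"delta_rot":[0,0,0.861],"fingers":-1},{"slide":[-0.082,0.191,0.0],"delta_rot":[0,0,0.862],"fingers":-1},{"slide":[-0.069,0.197,0.0],"delta_rot":[0,0,0.862],"fingers":-1},{"slide":[-0.056,0.201,0.0],"delta_rot":[0,0,0.862],"fingers":-1}]
[{"slide":[-0.041,0.204,0.0],"delta_rot":[0,0,0.861],"fingers":-1},{"slide":[-0.027,0.207,0.0],"delta_rot":[0,0,0.862],"fingers":-1},{"slide":[-0.013,0.207,0.0],"delta_rot":[0,0,0.862],"fingers":-1},{"slide":[0.001,0.209,0.0],"delta_rot":[0,0,0.862],"fingers":-1}]
end [ 0.4779 -0.1471  0.36  ] -10.7 z/row
```

>>> play_rows(
  rows=[
    {"slide": [0,0,-0.15],"delta_rot": [0,0,0],"fingers": -1},
    {"slide": [0,0,-0.25],"delta_rot": [0,0,0],"fingers": -1},
    {"slide": [0,0,-0.25],"delta_rot": [0,0,0],"fingers": -1},
    {"slide": [0,0,-0.25],"delta_rot": [0,0,0],"fingers": -1},
    {"slide": [0,0,-0.25],"delta_rot": [0,0,0],"fingers": -1},
    {"slide": [0,0,-0.25],"delta_rot": [0,0,0],"fingers": -1},
    {"slide": [-0.16,0.13,0],"delta_rot": [0,0,0.86],"fingers": -1},
    {"slide": [-0.15,0.14,0],"delta_rot": [0,0,0.86],"fingers": -1},
  ],
)

```text
time_s: 27.4
tcp_pos: [0.5181, 0.2244, 0.358]
eef_rot: [-180.0, 0.1, 36.4]
contact_force: [0.4, -0.1, -2.7]
gripper_width: 0.0219
gripper_force: 40.0
```

>>> play_rows(
  rows=[
    {"slide": [-0.14,0.155,0],"delta_rot": [0,0,0.86],"fingers": -1},
    {"slide": [-0.13,0.16,0],"delta_rot": [0,0,0.86],"fingers": -1},
    {"slide": [-0.12,0.17,0],"delta_rot": [0,0,0.86],"fingers": -1},
    {"slide": [-0.11,0.18,0],"delta_rot": [0,0,0.86],"fingers": -1},
    {"slide": [-0.095,0.185,0],"delta_rot": [0,0,0.86],"fingers": -1},
    {"slide": [-0.08,0.19,0],"delta_rot": [0,0,0.86],"fingers": -1},
    {"slide": [-0.07,0.195,0],"delta_rot": [0,0,0.86],"fingers": -1},
    {"slide": [-0.055,0.2,0],"delta_rot": [0,0,0.86],"fingers": -1},
  ],
)

```text
time_s: 28.4
tcp_pos: [0.4897, -0.0241, 0.3579]
eef_rot: [180.0, 0.1, 4.8]
contact_force: [1.1, -0.9, -1.8]
gripper_width: 0.0215
gripper_force: 40.0
```

>>> play_rows(
  rows=[
    {"slide": [-0.04,0.205,0],"delta_rot": [0,0,0.86],"fingers": -1},
    {"slide": [-0.025,0.205,0],"delta_rot": [0,0,0.86],"fingers": -1},
    {"slide": [-0.015,0.205,0],"delta_rot": [0,0,0.86],"fingers": -1},
    {"slide": [0,0.21,0],"delta_rot": [0,0,0.86],"fingers": -1},
    {"slide": [0,0,0.17],"delta_rot": [0,0,0],"fingers": -1},
    {"slide": [0,0,0.2],"delta_rot": [0,0,0],"fingers": -1},
    {"slide": [0,0,0.17],"delta_rot": [0,0,0],"fingers": -1},
    {"slide": [0,0,0.09],"delta_rot": [0,0,0],"fingers": -1},
  ],
)

```text
time_s: 29.4
tcp_pos: [0.4753, -0.1465, 0.2625]
eef_rot: [180.0, 0.2, -10.9]
contact_force: [0.1, 0.7, -1.4]
gripper_width: 0.0217
gripper_force: 40.0
```

```bash
python3 - <<'E'
from plan import *
s=r.get_state();print(s["tcp_pos"],s["eef_rot"],s["contact_force"],s["gripper_width"])
x,y=hk(-.107);plan([(x,y,.264,-10.7,-1,5)])
E
```

```text
[ 0.47531005 -0.14650632  0.26247831] [179.96958734   0.20518801 -10.86249144] [ 0.13968249  0.65584354 -1.39615018] 0.02170985768967872
[{"slide":[0.094,-0.0,-0.002],"delta_rot":[0,0,-0.007],"fingers":-1},{"slide":[0.094,-0.001,-0.002],"delta_rot":[0,0,-0.007],"fingers":-1},{"slide":[0.095,-0.0,-0.002],"delta_rot":[0,0,-0.007],"fingers":-1},{"slide":[0.094,-0.0,-0.002],"delta_rot":[0,0,-0.007],"fingers":-1},{"slide":[0.094,-0.001,-0.002],"delta_rot":[0,0,-0.007],"fingers":-1}]
end [ 0.5448 -0.1594  0.264 ] -10.7 z/row
```

>>> play_rows(
  rows=[
    {"slide": [0.08,0,-0.01],"delta_rot": [0,0,-0.03],"fingers": -1},
    {"slide": [0.09,0,0],"delta_rot": [0,0,0],"fingers": -1},
    {"slide": [0.09,0,0],"delta_rot": [0,0,0],"fingers": -1},
    {"slide": [0.1,0,0],"delta_rot": [0,0,0],"fingers": -1},
    {"slide": [0.1,0,0],"delta_rot": [0,0,0],"fingers": -1},
  ],
)

```text
time_s: 30.02
tcp_pos: [0.5467, -0.1585, 0.2663]
eef_rot: [180.0, -0.0, -10.6]
contact_force: [-0.0, 0.4, 0.2]
gripper_width: 0.0216
gripper_force: 40.0
```

>>> play_rows(
  rows=[
    {"slide": [0.1,0,0],"delta_rot": [0,0,0],"fingers": -1},
    {"slide": [0.08,0,0],"delta_rot": [0,0,0],"fingers": -1},
    {"slide": [0,0,0.06],"delta_rot": [0,0,0],"fingers": -1},
    {"slide": [0,0,0.05],"delta_rot": [0,0,0],"fingers": -1},
    {"slide": [0,0,0.02],"delta_rot": [0,0,0],"fingers": -1},
    {"slide": [0,0,0],"delta_rot": [0,0,0],"fingers": -1},
  ],
)

```text
time_s: 30.78
tcp_pos: [0.5716, -0.1633, 0.2467]
eef_rot: [180.0, 0.0, -10.6]
contact_force: [0.8, 0.2, -0.9]
gripper_width: 0.0216
gripper_force: 40.0
```

>>> play_rows(
  rows=[
    {"slide": [0,0,0.015],"delta_rot": [0,0,0],"fingers": -1},
    {"slide": [0,0,0.01],"delta_rot": [0,0,0],"fingers": -1},
    {"slide": [0,0,0],"delta_rot": [0,0,0],"fingers": -1},
  ],
)

```text
time_s: 31.15
tcp_pos: [0.5721, -0.1632, 0.2434]
eef_rot: [-180.0, -0.0, -10.6]
contact_force: [-0.4, 1.6, 1.2]
gripper_width: 0.0216
gripper_force: 40.0
```

>>> play_rows(
  rows=[
    {"slide": [0,0,0],"delta_rot": [0,0,0],"fingers": 0},
    {"slide": [0,0,0],"delta_rot": [0,0,0],"fingers": 0},
    {"slide": [0,0,0],"delta_rot": [0,0,0],"fingers": 0},
    {"slide": [0,0,-0.1],"delta_rot": [0,0,0],"fingers": 0},
    {"slide": [0,0,-0.2],"delta_rot": [0,0,0],"fingers": 0},
    {"slide": [-0.14,0,-0.06],"delta_rot": [0,0,0],"fingers": -1},
    {"slide": [0,0,0],"delta_rot": [0,0,0],"fingers": -1},
    {"slide": [0,0,0],"delta_rot": [0,0,0],"fingers": -1},
  ],
)

```text
time_s: 32.15
tcp_pos: [0.5516, -0.1595, 0.2976]
eef_rot: [-180.0, -0.0, -10.6]
contact_force: [0.8, -0.0, -1.0]
gripper_width: 0.0196
gripper_force: 0.0
```

>>> play_rows(
  rows=[
    {"slide": [0,0,0.1],"delta_rot": [0,0,0],"fingers": -1},
    {"slide": [0,0,0.15],"delta_rot": [0,0,0],"fingers": -1},
    {"slide": [0,0,0.1],"delta_rot": [0,0,0],"fingers": -1},
    {"slide": [0.05,0,0],"delta_rot": [0,0,0],"fingers": -1},
    {"slide": [0.07,0,0],"delta_rot": [0,0,0],"fingers": -1},
    {"slide": [0.08,0,0],"delta_rot": [0,0,0],"fingers": -1},
    {"slide": [0.05,0,0],"delta_rot": [0,0,0],"fingers": -1},
  ],
)

```text
time_s: 33.02
tcp_pos: [0.5894, -0.1665, 0.2448]
eef_rot: [-180.0, -0.0, -10.6]
contact_force: [-0.2, 0.0, -0.5]
gripper_width: 0.0003
gripper_force: 0.1
```

Home for the small tray should come at TCP x ≈ 0.611.

>>> play_rows(
  rows=[
    {"slide": [0.05,0,0],"delta_rot": [0,0,0],"fingers": -1},
    {"slide": [0.04,0,0],"delta_rot": [0,0,0],"fingers": -1},
    {"slide": [0.03,0,0],"delta_rot": [0,0,0],"fingers": -1},
    {"slide": [0.015,0,0],"delta_rot": [0,0,0],"fingers": -1},
    {"slide": [0.01,0,0],"delta_rot": [0,0,0],"fingers": -1},
    {"slide": [0,0,0],"delta_rot": [0,0,0],"fingers": -1},
  ],
)

```text
time_s: 33.78
tcp_pos: [0.6097, -0.1703, 0.2446]
eef_rot: [-180.0, -0.0, -10.6]
contact_force: [0.1, 0.0, -0.6]
gripper_width: 0.0005
gripper_force: 0.0
```

>>> play_rows(
  rows=[
    {"slide": [0.015,0,0],"delta_rot": [0,0,0],"fingers": -1},
    {"slide": [0.01,0,0],"delta_rot": [0,0,0],"fingers": -1},
    {"slide": [0,0,0],"delta_rot": [0,0,0],"fingers": -1},
  ],
)

```text
time_s: 34.15
tcp_pos: [0.6113, -0.1707, 0.2446]
eef_rot: [180.0, 0.2, -10.6]
contact_force: [-7.4, 2.9, 5.2]
gripper_width: 0.0004
gripper_force: 4.3
```

>>> play_rows(
  rows=[
    {"slide": [-0.1,0,0],"delta_rot": [0,0,0],"fingers": -1},
    {"slide": [-0.15,0,0],"delta_rot": [0,0,0],"fingers": -1},
    {"slide": [0,0,-0.3],"delta_rot": [0,0,0],"fingers": -1},
    {"slide": [0,-0.3,-0.2],"delta_rot": [0,0,0],"fingers": -1},
    {"slide": [0,-0.35,0],"delta_rot": [0,0,0],"fingers": -1},
    {"slide": [0,-0.35,0],"delta_rot": [0,0,0],"fingers": -1},
    {"slide": [0,-0.35,0],"delta_rot": [0,0,0],"fingers": -1},
    {"slide": [0,-0.2,0],"delta_rot": [0,0,0],"fingers": -1},
  ],
)

```text
time_s: 35.15
tcp_pos: [0.6189, 0.0668, 0.3196]
eef_rot: [-180.0, -0.0, -10.5]
contact_force: [0.3, 0.3, -0.5]
gripper_width: 0.0008
gripper_force: 0.0
```

```bash
python3 - <<'E'
from h import *
S=cap("scene");T=cap("top")
c=lambda a,x,y,w,h,s:cv2.resize(a["image"][y:y+h,x:x+w],None,fx=s,fy=s,interpolation=cv2.INTER_CUBIC)
cv2.imwrite("pics/home3.png",np.hstack([c(S,310,140,80,110,5),c(T,310,120,80,110,5)]))
print(r.get_state()["tcp_pos"])
E
```

```text
[0.6191057  0.06727291 0.31919417]
```

View pics/home3.png

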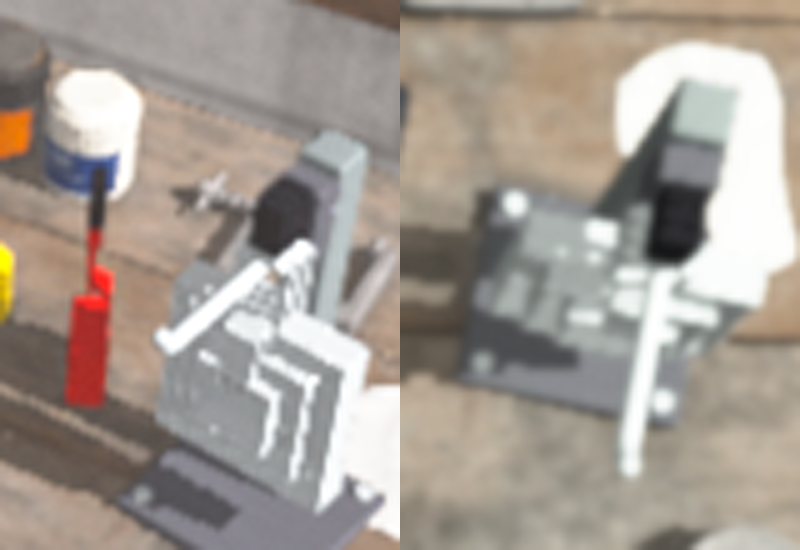

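The picture shows all three trays nested at the stop with their blocks one against another, and the robot is clear of them.

```bash
python3 -c "
from plant import r
print(r.close_job())"
```

```text
the job is handed in; nothing more can be done
None
```

The three trays are nested home on the hook in the order large, medium, small, with their mouths towards the tip; the arm touched nothing else as far as I saw, and the job was handed in at about 35 s of the 72 s allowed (no verdict was returned).

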